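Weigh a batch of cast toe risers on the two-pan balance

ROBOT

A 7-joint arm with a two-finger parallel gripper is mounted at the origin on the work surface. World frame = base frame: x ahead of the robot, y to its left, z up, the work surface at z = 0. Lengths are in m, angles in rad, forces in N, time in s.
With the tool pointing down it reaches from about 0.4 to 0.85 m from the base axis. Payload 10.4 kg.
Tool frame: the origin (TCP) lies midway between the tips of the shut fingers; the grasp point (between the pads) lies 19 mm behind it; z points along the fingers, y is the line along which they close (so a half turn about z gives the same grasp; the last joint's range is limited). The gripper opens to 85 mm and grips with 20 to 120 N. Pads are 22 mm wide; open, the fingers measure 114 mm over their backs; the gripper's body (76 mm by 85 mm) begins 54 mm behind the grasp point. The pads swing forward as they close: fully open they stand 13 mm farther back than shut.
Start: joints at [1.131, 0.332, -0.065, 1.46, 0.022, 1.35, -0.088], TCP at [0.253, -0.572, 0.231] pointing down, gripper open.
Joint ranges: [-2.6, 2.6], [-0.5, 2.12], [-1.47, 1.34], [0.16, 2.42], [-1.27, 4.41], [0.06, 2.06], [-2.6, 2.6]. Speed limits (rad/s): [2.22, 2.22, 2.79, 2.79, 3.14, 3.14, 3.14].

INTERFACE

Orientations are given as a unit quaternion [x, y, z, w].
In Python, from workcell import arm, read_camera gives the robot as it stands.
- The arm moves only by the tool servo_tool, never from a script. Its argument "increments" is a list of rows, each an object of numbers: "x", "y", "z": the shift along the tool's x, y, z as a fraction of full scale; "rx", "ry", "rz": the turn, a rotation vector about the tool's x, y, z as a fraction of full scale. A call has 1 to 10 rows; each row shifts and turns the commanded pose from where the row before left it, along the tool's axes as they then stand; what a row does not reach is not made up. Full scale, the value 1, is 0.05 m for a shift and 2 rad for a turn. A row lasts 1/8 s, in which the tool goes at most 62.5 mm and 10.7 degrees, less where a joint would pass 70% of its speed; a pose out of reach is approached as far as the arm can. A call with a number of a shift or a turn outside -1 to 1 is refused whole. A call with a gripper value outside its range is refused whole. "grip" is the closure, from -1 (fully open) to 1 (shut), set as the call begins (left out, the last holds). The fingers move at their own pace and stop on an object; the grip force is fixed at half the most. Time passes only in rows, so rows that do not move let the fingers close. It gives the time, the measured TCP pose, the force, the opening and the grip force at its end, in the units of the state.
- arm.read_state(): the state, without advancing time (a new reading comes with each control period).
- read_camera(name): name is "scene" or "top" or "wrist"; returns a dict with "frame" (400x640x3 uint8, blue, green, red), "camera_matrix" (3x3 intrinsics, pixels), "k1" (the pictures are not rectified: a ray, as slopes to the right and down, at radius r is drawn at 1 + k1 r^2 times it, then the intrinsics apply), "R" (3x3) and "t" (3): a world point X has camera coordinates R X + t; the wrist camera has in their place "hand_eye" (4x4, takes a point from camera to tool coordinates, whose origin is the TCP and whose axes are the flange's). Camera axes: x right, y down, z forward; pixel columns grow to the right and rows downward; lengths in m; the calibration is good to about 2 mm. A picture is of the moment at which its call begins: read the wrist's pose just before it. There is no depth.
- arm.close_job(): hands the job in; it is judged then, once.
The state is a dict: "clock": time; "joints": joint angles; "joint_velocities": joint speeds; "joint_efforts": joint torques, N m; "tcp_pos": TCP position; "tool_rot": TCP orientation; "ft_force": force on the tool from outside, world axes, zero at the start; "torque": the same for the moment, N m; "gripper_width": finger opening in m; "grasp_force": force on a finger pad.
Only numpy, scipy, OpenCV 4.12 (cv2) and the standard library are available. Lean on these libraries where they do the work, as an engineer would, in place of code of your own. Each camera call takes 0.05 s, during which the arm holds its last target. There are 200 camera calls.

TASK

Check the weight of this batch of cast toe risers: first lift every casting out of the open mould and lay it in the blue pan of the balance; only then load brass weights from the pile into the black pan until the beam levels. Leave the weights you do not need on their pile and the other things on the bench where they are.

Things in the scene. Friction and masses are not known exactly. Their poses are not given: they have to be found in the camera images.
- beam (a joint): beam of the balance, rad: 0 is level, negative when the blue pan is lower, positive when the black pan is lower; it turns between stops at -0.12 and 0.12 and is damped (settles in about 2 s). A surplus of one weight (200 g) on either pan swings it all the way to that pan's stop. The pans weigh the same and are kept level by a linkage, so it does not matter where on a pan a thing lies
- balance: two-pan balance screwed to the bench, grey base 130 x 340 x 30 mm, origin under its centre; beam along its own y, 60 mm up, pan centres 130 mm either side (blue pan on its +y side, black on its -y side); a grey post with a white scale plate and red needle between the pans reaches 155 mm high
- pan_blue_floor (a point): centre of the floor of the blue pan, for the castings; axes as the balance's. Flat rectangular pan, 250 mm along x, 124 mm along y outside, walls 3 mm thick, rim 14 mm above the floor. Level, the floor is 81 mm above the bench; it rises and sinks up to 16 mm with the beam. Room for three castings end to end along x, more may lie on top
- pan_black_floor (a point): centre of the floor of the black pan, for the weights; same size and axes as the blue pan
- mould: open casting mould of dark steel, 180 (own x) x 190 (own y) x 30 mm, fixed, origin under its centre; four cavities 10 mm deep, 42 x 68 mm (long way along its y), centred at x = -40 or 40 mm and y = -43 or 43 mm. It may stand on either side of the balance
- pile: dark wooden stand 90 (own x) x 110 (own y) x 20 mm, fixed, origin under its centre, on which the weights are piled; it stands on the other side of the balance from the mould
- riser_tall: tall cast aluminium toe riser, 38 x 64 x 50 mm, about 400 g (as much as two weights), stands in a cavity and rises 40 mm out of it; its origin is the centre of its underside, z is up out of the mould, its 64 mm length runs along its own y and its 38 mm width along its own x; two dark screw recesses are painted on its top
- riser_a: low cast aluminium toe riser, 38 x 64 x 26 mm, about 200 g (as much as one weight), lies in a cavity and rises 16 mm out of it; its origin is the centre of its underside, z is up out of the mould, its 64 mm length runs along its own y and its 38 mm width along its own x; two dark screw recesses are painted on its top
- riser_b: low cast aluminium toe riser, 38 x 64 x 26 mm, about 200 g (as much as one weight), lies in a cavity and rises 16 mm out of it; its origin is the centre of its underside, z is up out of the mould, its 64 mm length runs along its own y and its 38 mm width along its own x; two dark screw recesses are painted on its top
- riser_c: low cast aluminium toe riser, 38 x 64 x 26 mm, about 200 g (as much as one weight), lies in a cavity and rises 16 mm out of it; its origin is the centre of its underside, z is up out of the mould, its 64 mm length runs along its own y and its 38 mm width along its own x; two dark screw recesses are painted on its top
- weight_0: brass bar weight, 40 (own x) x 64 (own y) x 22 mm, about 200 g, origin in the centre of its underside; all six weights are alike and lie piled straight up on the stand, this one with its underside 20 mm above the bench at the start
- weight_1: brass bar weight, 40 (own x) x 64 (own y) x 22 mm, about 200 g, origin in the centre of its underside; all six weights are alike and lie piled straight up on the stand, this one with its underside 42 mm above the bench at the start
- weight_2: brass bar weight, 40 (own x) x 64 (own y) x 22 mm, about 200 g, origin in the centre of its underside; all six weights are alike and lie piled straight up on the stand, this one with its underside 64 mm above the bench at the start
- weight_3: brass bar weight, 40 (own x) x 64 (own y) x 22 mm, about 200 g, origin in the centre of its underside; all six weights are alike and lie piled straight up on the stand, this one with its underside 86 mm above the bench at the start
- weight_4: brass bar weight, 40 (own x) x 64 (own y) x 22 mm, about 200 g, origin in the centre of its underside; all six weights are alike and lie piled straight up on the stand, this one with its underside 108 mm above the bench at the start
- weight_5: brass bar weight, 40 (own x) x 64 (own y) x 22 mm, about 200 g, origin in the centre of its underside; all six weights are alike and lie piled straight up on the stand, this one with its underside 130 mm above the bench at the start
- toe_piece: white binding toe piece 90 x 60 x 45 mm, to be left alone; origin centre of its underside
- screwdriver: yellow DIN-setting screwdriver 190 mm long, lying, to be left alone
- mount_plate: silver mounting plate 110 x 70 x 6 mm, lying flat, to be left alone; origin centre of its underside
- washer_0: large black nylon washer, 60 mm across, 8 mm thick, to be left alone; origin centre of its underside
- washer_1: large black nylon washer, 60 mm across, 8 mm thick, to be left alone; origin centre of its underside
- washer_2: large black nylon washer, 60 mm across, 8 mm thick, to be left alone; origin centre of its underside
Things that resemble listed ones, but are neither listed nor needed, are in the scene too. What is shaped like the riser_b but purple or red is not meant.

How it is judged:
By the outcome, as a careful person would: the job done as asked, in the order asked, and still so for the second after the job is handed in, with the robot touching nothing.
Of riser_tall, riser_a, riser_b, riser_c only 3 to 4 are there at a start; the rules pass over those that are not, and their reading is None.
At some moment in a run one of riser_tall, riser_a, riser_b, riser_c may be knocked a few centimetres aside while the robot is not near it.
Once in a run the grip may slacken for a moment while it holds something.
It also fails if it takes over 210 s, if anything falls off the work surface, if the arm or the gripper's body presses on something with over 40 N, if the wrist force passes 120 N, or if a joint passes its speed limit or range.

## Working session

There is one attempt and no reset: what is moved stays moved. The work goes in short steps, Python scripts to look and compute and a tool call to move; the robot and the scene stay as the last step left them, time stands still between calls to the robot, and variables do not carry over. Pictures are saved under pics/ and viewed, at most 14 in all, crops included, and the job is handed in when it is done.

Besides the shell and the picture viewer there is one more tool, called after "Emit:" as name(argument=value, ...), one argument or row to a line, values as JSON. servo_tool: Moves the arm, as the interface text tells. Its arguments: {"type":"object","properties":{"increments":{"type":"array"},"grip":{"type":"number"}},"required":["increments"]}

```bash
ls; mkdir -p pics; python3 - <<'E'
from workcell import arm, read_camera
import cv2,numpy as np
for n in ("scene","top"):
    c=read_camera(n); cv2.imwrite(f"pics/{n}0.png",c["frame"]); print(n,c["camera_matrix"],c["k1"],c["R"],c["t"])
c=read_camera("wrist");print(c["hand_eye"],c["k1"],c["camera_matrix"]); 
s=arm.read_state();print(s)
E
```

```text
pics
scene [[462.58397378   0.         320.48928344]
 [  0.         462.58397378 195.7745586 ]
 [  0.           0.           1.        ]] -0.014108312162367577 [[ 0.57930465  0.81510562 -0.00299255]
 [ 0.52955116 -0.37914386 -0.75883167]
 [-0.61966256  0.43801    -0.65127993]] [-0.32709564 -0.24017225  1.69960923]
top [[470.49160385   0.         316.18564636]
 [  0.         470.49160385 199.6716405 ]
 [  0.           0.           1.        ]] -0.013566163446001929 [[-0.02022263 -0.99977615  0.00622061]
 [-0.98932978  0.01911265 -0.1444344 ]
 [ 0.14428318 -0.00907508 -0.98949482]] [-0.03946512  0.59263536  1.58945971]
[[ 6.86185140e-04 -9.61074892e-01 -2.76287135e-01  6.90054141e-02]
 [ 9.99999703e-01  7.56117790e-04 -1.46589839e-04 -6.72287223e-04]
 [ 3.49789432e-04 -2.76286953e-01  9.61075126e-01 -1.42478691e-01]
 [ 0.00000000e+00  0.00000000e+00  0.00000000e+00  1.00000000e+00]] -0.0064535607167677134 [[294.64380637   0.         322.86744396]
 [  0.         294.64380637 197.15296249]
 [  0.           0.           1.        ]]
{'clock': 0.15, 'joints': array([ 1.13144685,  0.33270204, -0.06465831,  1.46074814,  0.02154436,
        1.34990874, -0.08847304]), 'joint_velocities': array([-0.00075187, -0.00099985,  0.00013172, -0.00147254, -0.00121548,
        0.00015831,  0.00116542]), 'joint_efforts': array([ 1.02108694e-03, -6.25827670e+01,  4.94649983e-02, -3.91850889e+01,
        1.62908086e-02,  7.62238051e-03, -1.03447944e-04]), 'tcp_pos': array([ 0.25287116, -0.57124526,  0.23071411]), 'tool_rot': array([ 9.78369087e-01,  2.06866241e-01, -1.14352591e-04, -5.24915172e-04]), 'ft_force': array([-0.45322475, -0.1965541 ,  0.67427921]), 'torque': array([ 0.0325224 , -0.0054743 , -0.03981621]), 'grasp_force': 0.0, 'gripper_width': 0.08511331072566106}
```

View pics/top0.png

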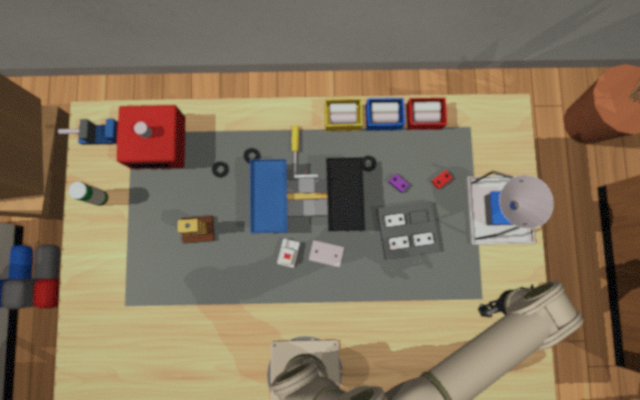

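View pics/scene0.png

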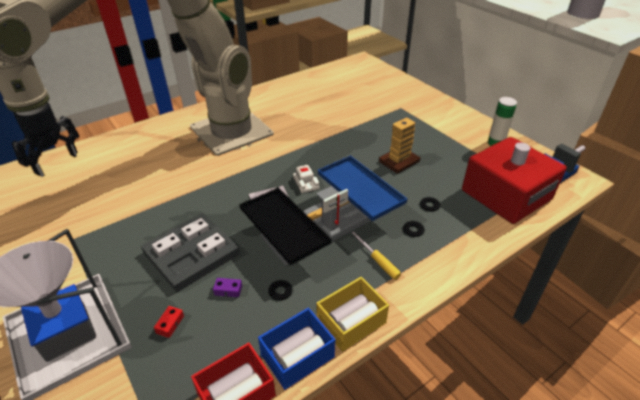

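Top view: the castings are at (395,220), (399,243) and (424,240) in the mould, and the cavity at (420,216) is empty. Things that could be mistaken for them are purple (399,183), red (442,180), the toe piece (288,252) and the plate (326,252). The blue pan is at (268,196), the black pan at (346,194) and the pile at (195,228).

```bash
cat > h.py <<'E'
from workcell import arm, read_camera
import cv2,numpy as np
from scipy.spatial.transform import Rotation as Rn
def cam(n):
    s=arm.read_state(); c=read_camera(n)
    if n=="wrist":
        T=np.eye(4);T[:3,:3]=Rn.from_quat(s["tool_rot"]).as_matrix();T[:3,3]=s["tcp_pos"]
        M=np.linalg.inv(T@c["hand_eye"]);c["R"]=M[:3,:3];c["t"]=M[:3,3]
    return c
def w(c,uv,z):
    "pixels -> world points at height z"
    K=c["camera_matrix"];uv=np.atleast_2d(np.float64(uv))
    d=cv2.undistortPoints(uv[:,None],K,np.array([c["k1"],0,0,0.]))[:,0]
    # drawn = ray*(1+k1 r^2): same as OpenCV model
    r=np.c_[d,np.ones(len(d))]@c["R"]; o=-c["R"].T@c["t"]
    return o+r*((z-o[2])/r[:,2])[:,None]
def px(c,X):
    return cv2.projectPoints(np.float64(np.atleast_2d(X)),cv2.Rodrigues(c["R"])[0],c["t"],c["camera_matrix"],np.array([c["k1"],0,0,0.]))[0][:,0]
def blobs(c,mask,z,amin=60):
    n,l,st,ce=cv2.connectedComponentsWithStats(mask.astype(np.uint8))
    for i in range(1,n):
        if st[i,4]<amin: continue
        p=np.argwhere(l==i)[:,::-1]
        q=w(c,p,z)[:,:2].astype(np.float32); r=cv2.minAreaRect(q)
        print(ce[i].round(1),st[i,4],"ctr",np.round(r[0],4),"size",np.round(r[1],3),"ang",round(r[2],1),"mean",q.mean(0).round(4))
E
python3 - <<'E'
from h import *
c=cam("top");f=c["frame"].astype(int);hsv=cv2.cvtColor(c["frame"],cv2.COLOR_BGR2HSV)
print("castings z=.046 ");m=(f.min(2)>150);m[:170]=0;m[270:]=0;m[:,:370]=0;m[:,455:]=0;blobs(c,m,.046)
print("blue");m=(abs(hsv[...,0].astype(int)-108)<10)&(hsv[...,1]>120)&(hsv[...,2]>60);m[:140]=0;m[260:]=0;m[:,:230]=0;m[:,310:]=0;blobs(c,m,.09)
print("black");m=(f.max(2)<35);m[:140]=0;m[250:]=0;m[:,:315]=0;m[:,380:]=0;blobs(c,m,.09)
print("brass");m=(abs(hsv[...,0].astype(int)-22)<8)&(hsv[...,1]>120)&(hsv[...,2]>120);m[:200]=0;m[260:]=0;m[:,:170]=0;m[:,220:]=0;blobs(c,m,.152)
a=cv2.resize(c["frame"][165:275,365:460],None,fx=4,fy=4);b=cv2.resize(c["frame"][165:275,170:225],None,fx=4,fy=4)
cv2.imwrite("pics/c1.png",np.hstack([a,b]))
E
```

```text
castings z=.046 
[394.2 219.6] 170 ctr [ 0.5168 -0.3192] size [0.037 0.063] ang 7.0 mean [ 0.5167 -0.3188]
[422.8 238.9] 171 ctr [ 0.4486 -0.414 ] size [0.036 0.062] ang 6.9 mean [ 0.4484 -0.414 ]
[398.6 242.2] 163 ctr [ 0.4385 -0.3301] size [0.036 0.063] ang 6.9 mean [ 0.4386 -0.3304]
blue
[268.  195.5] 2591 ctr [0.6051 0.1111] size [0.249 0.125] ang 0.9 mean [0.6027 0.1114]
black
[329.9 183.6] 144 ctr [ 0.6418 -0.1022] size [0.165 0.022] ang 0.7 mean [ 0.6393 -0.0983]
brass
[188.2 225.3] 224 ctr [0.5008 0.3629] size [0.044 0.063] ang 4.1 mean [0.5006 0.362 ]
```

View pics/c1.png

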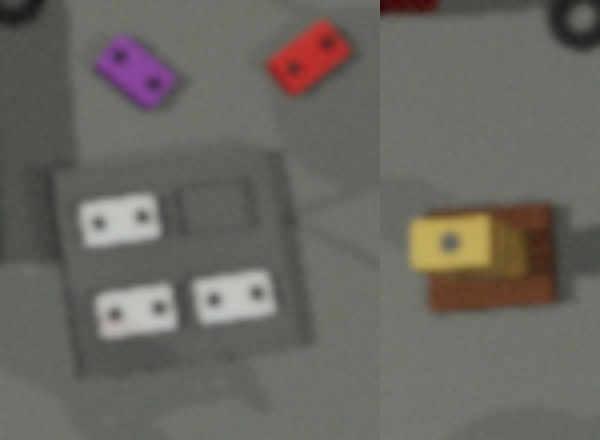

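Three castings in total: each is 37x63 mm seen at the low top height, at 80/86 mm pitch, so all three are low ones. I'll turn the tool to line up with the mould first.

Emit:
servo_tool(
  increments=[
    {"rz":-0.08},
    {"rz":-0.08},
    {"rz":-0.08},
    {"rz":-0.08},
    {"rz":-0.08},
    {"rz":-0.08},
    {"rz":-0.08},
    {"rz":-0.08},
    {},
  ],
  grip=-0.4,
)

```text
validation failed for argument at $.in...
```

```bash
cat >> h.py <<'E'
def go(x,y,z,yaw):
    "full-scale amounts (tool x,y,z; rz) to reach a tool-down pose with tool x at yaw deg"
    s=arm.read_state();R=Rn.from_quat(s["tool_rot"])
    d=R.inv().apply(np.array([x,y,z])-s["tcp_pos"])/.05
    G=Rn.from_euler("z",yaw,degrees=True)*Rn.from_euler("x",180,degrees=True)
    print("clk",round(s["clock"],1),"shift",d.round(2),"rot",((R.inv()*G).as_rotvec()/2).round(3),"w",round(s["gripper_width"],4),"gf",round(s["grasp_force"],1))
E
python3 -c "
from h import *
go(.4386,-.3303,.12,97.3)"
```

```text
clk 0.2 shift [ 5.35 -2.9   2.22] rot [-0.    -0.    -0.641] w 0.0856 gf 0.0
```

Emit:
servo_tool(
  increments=[
    {"rz":-0.08},
    {"rz":-0.08},
    {"rz":-0.08},
    {"rz":-0.08},
    {"rz":-0.08},
    {"rz":-0.08},
    {"rz":-0.08},
    {"rz":-0.08},
    {"z":0},
  ],
  grip=-0.4,
)

```text
validation failed for argument at $.in...
```

```bash
python3 -c "
from h import *
go(.4386,-.3303,.12,97.3)"
```

```text
clk 0.2 shift [ 5.35 -2.9   2.22] rot [-0.    -0.    -0.641] w 0.0856 gf 0.0
```

Emit:
servo_tool(
  increments=[
    {"x":0,"y":0,"z":0,"rx":0,"ry":0,"rz":-0.08},
  ],
  grip=-0.4,
)

```text
clock: 0.32
tcp_pos: [0.253, -0.5713, 0.231]
tool_rot: [0.958, 0.286, -0.0, -0.0]
ft_force: [0.1, -0.2, 0.1]
gripper_width: 0.0702
grasp_force: 0.0
```

Emit:
servo_tool(
  increments=[
    {"x":0,"y":0,"z":0,"rx":0,"ry":0,"rz":-0.08},
    {"x":0,"y":0,"z":0,"rx":0,"ry":0,"rz":-0.08},
    {"x":0,"y":0,"z":0,"rx":0,"ry":0,"rz":-0.08},
    {"x":0,"y":0,"z":0,"rx":0,"ry":0,"rz":-0.08},
    {"x":0,"y":0,"z":0,"rx":0,"ry":0,"rz":-0.08},
    {"x":0,"y":0,"z":0,"rx":0,"ry":0,"rz":-0.08},
    {"x":0,"y":0,"z":0,"rx":0,"ry":0,"rz":-0.08},
    {"x":0,"y":0,"z":0,"rx":0,"ry":0,"rz":0},
  ],
)

```text
clock: 1.32
tcp_pos: [0.2529, -0.5715, 0.2311]
tool_rot: [0.662, 0.75, 0.0, -0.0]
ft_force: [0.3, 0.1, 1.1]
gripper_width: 0.0598
grasp_force: 0.0
```

```bash
python3 -c "
from h import *
go(.4386,-.3303,.12,97.3)"
```

```text
clk 1.3 shift [4.32 4.29 2.22] rot [ 0.    -0.    -0.001] w 0.0598 gf 0.0
```

Emit:
servo_tool(
  increments=[
    {"x":0.54,"y":0.536,"z":0.15,"rx":0,"ry":0,"rz":0},
    {"x":0.54,"y":0.536,"z":0.15,"rx":0,"ry":0,"rz":0},
    {"x":0.54,"y":0.536,"z":0.15,"rx":0,"ry":0,"rz":0},
    {"x":0.54,"y":0.536,"z":0.15,"rx":0,"ry":0,"rz":0},
    {"x":0.54,"y":0.536,"z":0.15,"rx":0,"ry":0,"rz":0},
    {"x":0.54,"y":0.536,"z":0.15,"rx":0,"ry":0,"rz":0},
    {"x":0.54,"y":0.536,"z":0.15,"rx":0,"ry":0,"rz":0},
    {"x":0.54,"y":0.536,"z":0.15,"rx":0,"ry":0,"rz":0},
    {"x":0,"y":0,"z":0,"rx":0,"ry":0,"rz":0},
  ],
)

```text
clock: 2.45
tcp_pos: [0.4404, -0.327, 0.1709]
tool_rot: [0.661, 0.751, 0.001, -0.0]
ft_force: [0.5, -1.2, 0.4]
gripper_width: 0.0596
grasp_force: 0.0
```

```bash
cat >> h.py <<'E'
def cast(c=None,z=.046):
    c=c or cam("wrist");blobs(c,c["frame"].min(2)>140,z,800);return c
E
python3 -c "
from h import *
c=cast();cv2.imwrite('pics/w1.png',c['frame'])
go(.4386,-.3303,.08,97.3)"
```

```text
[100.3 178.1] 8709 ctr [ 0.2347 -0.3487] size [0.044 0.309] ang 0.9 mean [ 0.2326 -0.3477]
[57.2 94.2] 1007 ctr [ 0.2021 -0.2833] size [0.01  0.157] ang 0.9 mean [ 0.201  -0.2724]
[ 31.  191.7] 3342 ctr [ 0.1648 -0.375 ] size [0.022 0.318] ang 3.0 mean [ 0.1661 -0.3687]
[ 45.8 130.9] 1285 ctr [ 0.1864 -0.3083] size [0.188 0.01 ] ang 90.0 mean [ 0.1872 -0.3059]
[404.9 189.7] 2331 ctr [ 0.5158 -0.3175] size [0.037 0.064] ang 7.3 mean [ 0.5155 -0.3166]
[320.9 190.6] 2323 ctr [ 0.4376 -0.3285] size [0.037 0.064] ang 7.3 mean [ 0.4374 -0.3275]
[320.9 269.4] 1978 ctr [ 0.4479 -0.4104] size [0.037 0.069] ang 7.3 mean [ 0.4478 -0.4096]
clk 2.5 shift [-0.02 -0.01  1.82] rot [-0.    -0.    -0.001] w 0.0598 gf 0.0
```

View pics/w1.png

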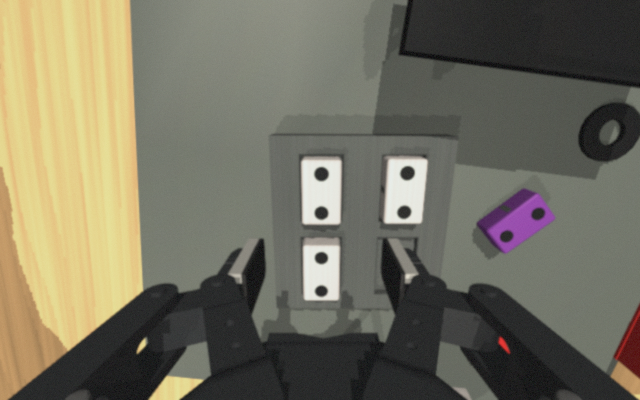

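Three low castings at (321,190), (405,190) and (321,269), each 37x64 mm. The empty cavity is bottom right. Descending on (321,190).

Emit:
servo_tool(
  increments=[
    {"x":-0.03,"y":-0.056,"z":0.5,"rx":0,"ry":0,"rz":0},
    {"x":0,"y":0,"z":0.6,"rx":0,"ry":0,"rz":0},
    {"x":0,"y":0,"z":0.6,"rx":0,"ry":0,"rz":0},
    {"x":0,"y":0,"z":0.5,"rx":0,"ry":0,"rz":0},
    {"x":0,"y":0,"z":0.3,"rx":0,"ry":0,"rz":0},
    {"x":0,"y":0,"z":0.2,"rx":0,"ry":0,"rz":0},
    {"x":0,"y":0,"z":0.1,"rx":0,"ry":0,"rz":0},
    {"x":0,"y":0,"z":0,"rx":0,"ry":0,"rz":0},
  ],
)

```text
clock: 3.5
tcp_pos: [0.4362, -0.3323, 0.0316]
tool_rot: [0.661, 0.75, -0.0, 0.0]
ft_force: [-0.2, 0.3, 0.2]
gripper_width: 0.0598
grasp_force: 0.0
```

Emit:
servo_tool(
  increments=[
    {"x":0,"y":0,"z":0,"rx":0,"ry":0,"rz":0},
    {"x":0,"y":0,"z":0,"rx":0,"ry":0,"rz":0},
    {"x":0,"y":0,"z":0,"rx":0,"ry":0,"rz":0},
    {"x":0,"y":0,"z":0,"rx":0,"ry":0,"rz":0},
  ],
  grip=1,
)

```text
clock: 4.0
tcp_pos: [0.4375, -0.3323, 0.0325]
tool_rot: [0.661, 0.75, 0.0, 0.001]
ft_force: [2.3, 0.5, 5.7]
gripper_width: 0.0368
grasp_force: 60.9
```

Emit:
servo_tool(
  increments=[
    {"x":0,"y":0,"z":-0.2,"rx":0,"ry":0,"rz":0},
    {"x":0,"y":0,"z":-0.5,"rx":0,"ry":0,"rz":0},
    {"x":0,"y":0,"z":-0.6,"rx":0,"ry":0,"rz":0},
    {"x":0,"y":0,"z":-0.6,"rx":0,"ry":0,"rz":0},
    {"x":0,"y":0,"z":-0.5,"rx":0,"ry":0,"rz":0},
    {"x":0,"y":0,"z":-0.2,"rx":0,"ry":0,"rz":0},
    {"x":0,"y":0,"z":0,"rx":0,"ry":0,"rz":0},
  ],
)

```text
clock: 4.88
tcp_pos: [0.4358, -0.3322, 0.1612]
tool_rot: [0.661, 0.75, -0.0, 0.0]
ft_force: [-0.5, 0.3, -2.7]
gripper_width: 0.036
grasp_force: 62.7
```

```bash
python3 -c "
from h import *
c=cam('wrist');cv2.imwrite('pics/w2.png',c['frame'])
go(.526,.111,.16,97.3);go(.526,.111,.16,91)"
```

```text
clk 4.9 shift [8.56 2.91 0.01] rot [-0.    -0.    -0.001] w 0.0366 gf 62.7
clk 4.9 shift [8.56 2.91 0.01] rot [-0.001 -0.     0.054] w 0.0366 gf 62.7
```

View pics/w2.png

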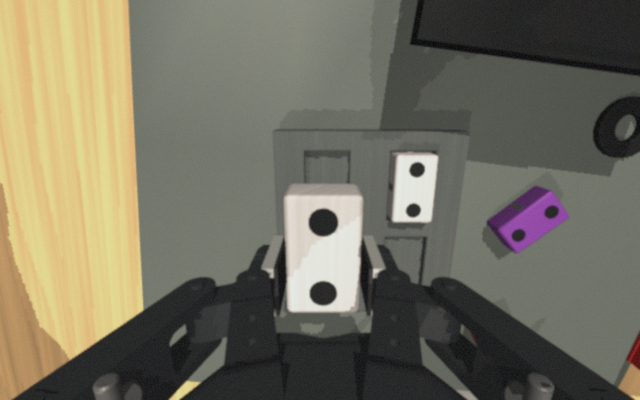

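Emit:
servo_tool(
  increments=[
    {"x":0.56,"y":0.21,"z":-0.4,"rx":0,"ry":0,"rz":0},
    {"x":0.9,"y":0.3,"z":-0.4,"rx":0,"ry":0,"rz":0},
    {"x":0.9,"y":0.3,"z":-0.4,"rx":0,"ry":0,"rz":0},
    {"x":0.9,"y":0.3,"z":0,"rx":0,"ry":0,"rz":0},
    {"x":0.9,"y":0.3,"z":0,"rx":0,"ry":0,"rz":0},
    {"x":0.9,"y":0.3,"z":0,"rx":0,"ry":0,"rz":0},
    {"x":0.9,"y":0.3,"z":0,"rx":0,"ry":0,"rz":0},
    {"x":0.9,"y":0.3,"z":0,"rx":0,"ry":0,"rz":0},
    {"x":0.9,"y":0.3,"z":0,"rx":0,"ry":0,"rz":0},
    {"x":0.8,"y":0.3,"z":0,"rx":0,"ry":0,"rz":0.054},
  ],
)

```text
clock: 6.18
tcp_pos: [0.5261, 0.1122, 0.22]
tool_rot: [0.701, 0.713, -0.001, -0.001]
ft_force: [-0.3, -0.9, -2.8]
gripper_width: 0.0364
grasp_force: 62.7
```

```bash
python3 -c "
from h import *
c=cam('wrist');cv2.imwrite('pics/w3.png',c['frame'])
go(.526,.111,.094,91)"
```

```text
clk 6.2 shift [-0.16 -0.    2.52] rot [-0.001 -0.002 -0.002] w 0.0362 gf 62.6
```

View pics/w3.png

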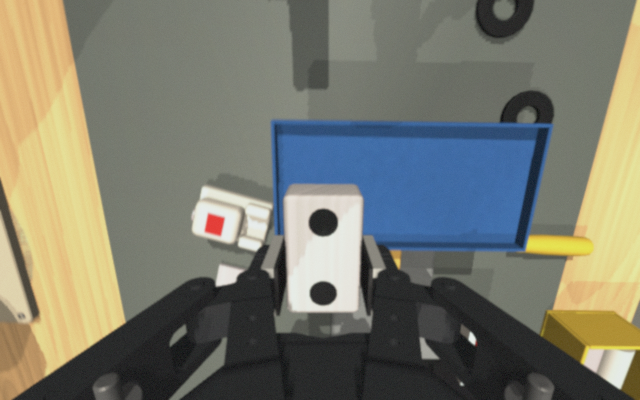

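```bash
python3 -c "
from h import *
c=cam('wrist');print(w(c,[[274,121],[551,123],[525,250]],.095).round(3))"
```

```text
[[0.481 0.181 0.095]
 [0.726 0.184 0.095]
 [0.727 0.06  0.095]]
```

Emit:
servo_tool(
  increments=[
    {"x":-0.1,"y":0,"z":0.4,"rx":0,"ry":0,"rz":0},
    {"x":0,"y":0,"z":0.6,"rx":0,"ry":0,"rz":0},
    {"x":0,"y":0,"z":0.6,"rx":0,"ry":0,"rz":0},
    {"x":0,"y":0,"z":0.4,"rx":0,"ry":0,"rz":0},
    {"x":0,"y":0,"z":0.3,"rx":0,"ry":0,"rz":0},
    {"x":0,"y":0,"z":0.12,"rx":0,"ry":0,"rz":0},
    {"x":0,"y":0,"z":0.05,"rx":0,"ry":0,"rz":0},
    {"x":0,"y":0,"z":0,"rx":0,"ry":0,"rz":0},
    {"x":0,"y":0,"z":0,"rx":0,"ry":0,"rz":0},
  ],
)

```text
clock: 7.4
tcp_pos: [0.527, 0.1058, 0.0984]
tool_rot: [0.701, 0.713, 0.0, 0.0]
ft_force: [-1.5, 0.5, -0.7]
gripper_width: 0.0362
grasp_force: 66.1
```

Emit:
servo_tool(
  increments=[
    {"x":0,"y":0,"z":0.08,"rx":0,"ry":0,"rz":0},
    {"x":0,"y":0,"z":0,"rx":0,"ry":0,"rz":0},
    {"x":0,"y":0,"z":0,"rx":0,"ry":0,"rz":0},
  ],
)

```text
clock: 7.78
tcp_pos: [0.5267, 0.1058, 0.0938]
tool_rot: [0.701, 0.713, -0.0, 0.0]
ft_force: [-1.2, 0.1, -2.1]
gripper_width: 0.0365
grasp_force: 66.3
```

Emit:
servo_tool(
  increments=[
    {"x":0,"y":0,"z":0,"rx":0,"ry":0,"rz":0},
    {"x":0,"y":0,"z":0,"rx":0,"ry":0,"rz":0},
    {"x":0,"y":0,"z":0,"rx":0,"ry":0,"rz":0},
  ],
  grip=-0.3,
)

```text
clock: 8.15
tcp_pos: [0.5268, 0.1058, 0.094]
tool_rot: [0.701, 0.713, 0.0, 0.0]
ft_force: [1.0, 0.6, -1.2]
gripper_width: 0.0554
grasp_force: 0.0
```

Emit:
servo_tool(
  increments=[
    {"x":0,"y":0,"z":-0.5,"rx":0,"ry":0,"rz":0},
    {"x":0,"y":0,"z":-0.7,"rx":0,"ry":0,"rz":0},
    {"x":0,"y":0,"z":-0.8,"rx":0,"ry":0,"rz":0},
    {"x":0,"y":0,"z":-0.6,"rx":0,"ry":0,"rz":0},
    {"x":0,"y":0,"z":0,"rx":0,"ry":0,"rz":0},
  ],
)

```text
clock: 8.78
tcp_pos: [0.5278, 0.1062, 0.2262]
tool_rot: [0.701, 0.713, 0.002, 0.001]
ft_force: [0.6, -0.3, -0.4]
gripper_width: 0.0554
grasp_force: 0.0
```

```bash
python3 -c "
from h import *
c=cast(z=.09);cv2.imwrite('pics/w4.png',c['frame'])
cast(cam('top'))
for i in range(4): print(arm.read_state()['tcp_pos'])
go(.5158,-.3180,.2,97.3)"
```

```text
[612.  188.3] 11204 ctr [0.8039 0.0992] size [0.075 0.291] ang 17.7 mean [0.8132 0.107 ]
[ 78.3 210.9] 8841 ctr [0.2848 0.0678] size [0.282 0.047] ang 89.6 mean [0.2834 0.0736]
[ 45.6 219.1] 2082 ctr [0.2496 0.0358] size [0.023 0.249] ang 0.4 mean [0.2484 0.0646]
[320.9 184.2] 2263 ctr [0.5252 0.1083] size [0.038 0.065] ang 1.0 mean [0.5252 0.1092]
[ 33.1 250.7] 1783 ctr [0.227  0.0052] size [0.018 0.217] ang 0.9 mean [0.2269 0.0307]
[229.7 211.4] 3113 ctr [0.4331 0.0781] size [0.054 0.075] ang 74.2 mean [0.4347 0.0799]
[ 10.7 276.9] 1462 ctr [0.1908 0.0111] size [0.122 0.028] ang 89.9 mean [0.1948 0.0012]
[350.8 285. ] 2541 ctr [ 0.5606 -0.0116] size [0.043 0.101] ang 1.6 mean [ 0.5592 -0.002 ]
[603.5 354.8] 1187 ctr [ 0.8577 -0.0989] size [0.055 0.057] ang 0.0 mean [ 0.8623 -0.0915]
[534.3 198.8] 1241 ctr [ 0.5858 -0.8047] size [0.17 0.13] ang 44.1 mean [ 0.58   -0.8113]
[492.4 215.9] 1921 ctr [ 0.5441 -0.6893] size [0.239 0.217] ang 0.2 mean [ 0.5233 -0.6598]
[273.7 263.6] 2853 ctr [0.4083 0.0952] size [0.513 0.112] ang 22.5 mean [0.3761 0.0982]
[314.6 366.9] 1734 ctr [ 0.0384 -0.0321] size [0.218 0.111] ang 6.5 mean [ 0.0343 -0.0346]
[0.5265607  0.10568849 0.22351097]
[0.5265607  0.10568849 0.22351097]
[0.5265607  0.10568849 0.22351097]
[0.5265607  0.10568849 0.22351097]
clk 8.9 shift [-8.47 -0.37  0.47] rot [ 0.     0.    -0.055] w 0.0557 gf 0.0
```

View pics/w4.png

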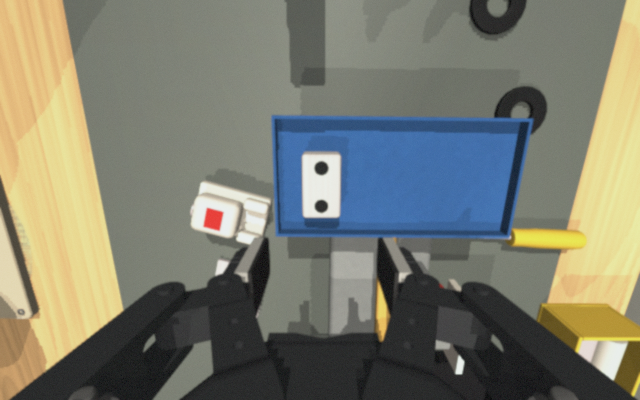

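First casting lies in the blue pan at (321,185); the toe piece is undisturbed. Next casting.

Emit:
servo_tool(
  increments=[
    {"x":-0.6,"y":-0.03,"z":0,"rx":0,"ry":0,"rz":0},
    {"x":-0.9,"y":-0.04,"z":0,"rx":0,"ry":0,"rz":0},
    {"x":-0.9,"y":-0.04,"z":0,"rx":0,"ry":0,"rz":0},
    {"x":-0.9,"y":-0.04,"z":0,"rx":0,"ry":0,"rz":0},
    {"x":-0.9,"y":-0.04,"z":0,"rx":0,"ry":0,"rz":0},
    {"x":-0.9,"y":-0.04,"z":0,"rx":0,"ry":0,"rz":0},
    {"x":-0.9,"y":-0.04,"z":0,"rx":0,"ry":0,"rz":0},
    {"x":-0.9,"y":-0.04,"z":0.2,"rx":0,"ry":0,"rz":0},
    {"x":-0.9,"y":-0.04,"z":0.4,"rx":0,"ry":0,"rz":0},
    {"x":-0.67,"y":-0.02,"z":0.4,"rx":0,"ry":0,"rz":-0.055},
  ],
)

```text
clock: 10.12
tcp_pos: [0.5146, -0.3199, 0.1717]
tool_rot: [0.66, 0.751, -0.0, -0.001]
ft_force: [-0.1, -0.0, 0.1]
gripper_width: 0.0558
grasp_force: 0.0
```

Emit:
servo_tool(
  increments=[
    {"x":0,"y":0,"z":0,"rx":0,"ry":0,"rz":0},
    {"x":0,"y":0,"z":0,"rx":0,"ry":0,"rz":0},
  ],
  grip=-0.4,
)

```text
clock: 10.38
tcp_pos: [0.5158, -0.3169, 0.1731]
tool_rot: [0.66, 0.751, 0.0, -0.001]
ft_force: [0.1, 1.0, -0.5]
gripper_width: 0.0598
grasp_force: 0.0
```

```bash
python3 -c "
from h import *
cast()
go(.5158,-.3180,.03,97.3)"
```

```text
[ 35.7 189.5] 24108 ctr [ 0.2318 -0.3776] size [0.378 0.093] ang 89.9 mean [ 0.2427 -0.3608]
[276.7  19.8] 1026 ctr [ 0.456  -0.1862] size [0.033 0.04 ] ang 7.3 mean [ 0.4589 -0.1798]
[324.8 189. ] 2357 ctr [ 0.5163 -0.3172] size [0.038 0.065] ang 7.3 mean [ 0.5162 -0.3159]
clk 10.4 shift [-0.03 -0.01  2.87] rot [ 0.    -0.     0.001] w 0.0598 gf 0.0
```

Emit:
servo_tool(
  increments=[
    {"x":-0.02,"y":0,"z":0.5,"rx":0,"ry":0,"rz":0},
    {"x":0,"y":0,"z":0.7,"rx":0,"ry":0,"rz":0},
    {"x":0,"y":0,"z":0.6,"rx":0,"ry":0,"rz":0},
    {"x":0,"y":0,"z":0.5,"rx":0,"ry":0,"rz":0},
    {"x":0,"y":0,"z":0.3,"rx":0,"ry":0,"rz":0},
    {"x":0,"y":0,"z":0.2,"rx":0,"ry":0,"rz":0},
    {"x":0,"y":0,"z":0.1,"rx":0,"ry":0,"rz":0},
    {"x":0,"y":0,"z":0,"rx":0,"ry":0,"rz":0},
  ],
)

```text
clock: 11.42
tcp_pos: [0.5161, -0.3191, 0.0291]
tool_rot: [0.66, 0.751, 0.0, 0.0]
ft_force: [0.1, 0.3, 0.1]
gripper_width: 0.0599
grasp_force: 0.0
```

Emit:
servo_tool(
  increments=[
    {"x":0,"y":0,"z":0,"rx":0,"ry":0,"rz":0},
    {"x":0,"y":0,"z":0,"rx":0,"ry":0,"rz":0},
    {"x":0,"y":0,"z":0,"rx":0,"ry":0,"rz":0},
    {"x":0,"y":0,"z":0,"rx":0,"ry":0,"rz":0},
  ],
  grip=1,
)

```text
clock: 11.92
tcp_pos: [0.5166, -0.3193, 0.0299]
tool_rot: [0.66, 0.751, 0.0, 0.001]
ft_force: [-1.4, 0.1, 5.3]
gripper_width: 0.0364
grasp_force: 61.6
```

Emit:
servo_tool(
  increments=[
    {"x":0,"y":0,"z":-0.2,"rx":0,"ry":0,"rz":0},
    {"x":0,"y":0,"z":-0.5,"rx":0,"ry":0,"rz":0},
    {"x":0,"y":0,"z":-0.7,"rx":0,"ry":0,"rz":0},
    {"x":0,"y":0,"z":-0.8,"rx":0,"ry":0,"rz":0},
    {"x":0,"y":0,"z":-0.8,"rx":0,"ry":0,"rz":0},
    {"x":0,"y":0,"z":-0.6,"rx":0,"ry":0,"rz":0},
    {"x":0,"y":0,"z":-0.2,"rx":0,"ry":0,"rz":0},
    {"x":0,"y":0,"z":0,"rx":0,"ry":0,"rz":0},
  ],
)

```text
clock: 12.92
tcp_pos: [0.5157, -0.319, 0.2186]
tool_rot: [0.66, 0.751, -0.0, -0.0]
ft_force: [-0.3, 0.5, -1.9]
gripper_width: 0.0363
grasp_force: 61.6
```

```bash
python3 -c "
from h import *
go(.604,.106,.08,97.3);go(.604,.106,.08,91)"
```

```text
clk 12.9 shift [8.21 2.84 2.77] rot [-0.  0.  0.] w 0.0363 gf 61.6
clk 12.9 shift [8.21 2.84 2.77] rot [-0.     0.     0.055] w 0.0363 gf 61.6
```

Emit:
servo_tool(
  increments=[
    {"x":0.55,"y":0.19,"z":-0.1,"rx":0,"ry":0,"rz":0},
    {"x":0.87,"y":0.3,"z":-0.1,"rx":0,"ry":0,"rz":0},
    {"x":0.87,"y":0.3,"z":0,"rx":0,"ry":0,"rz":0},
    {"x":0.87,"y":0.3,"z":0,"rx":0,"ry":0,"rz":0},
    {"x":0.87,"y":0.3,"z":0,"rx":0,"ry":0,"rz":0},
    {"x":0.87,"y":0.3,"z":0,"rx":0,"ry":0,"rz":0},
    {"x":0.87,"y":0.3,"z":0,"rx":0,"ry":0,"rz":0},
    {"x":0.87,"y":0.3,"z":0,"rx":0,"ry":0,"rz":0},
    {"x":0.87,"y":0.3,"z":0,"rx":0,"ry":0,"rz":0},
    {"x":0.7,"y":0.25,"z":0,"rx":0,"ry":0,"rz":0.055},
  ],
)

```text
clock: 14.18
tcp_pos: [0.6036, 0.1081, 0.2268]
tool_rot: [0.701, 0.713, -0.001, -0.001]
ft_force: [0.2, -0.7, -2.2]
gripper_width: 0.0366
grasp_force: 61.6
```

Emit:
servo_tool(
  increments=[
    {"x":0,"y":0,"z":0.5,"rx":0,"ry":0,"rz":0},
    {"x":0,"y":0,"z":0.6,"rx":0,"ry":0,"rz":0},
    {"x":0,"y":0,"z":0.6,"rx":0,"ry":0,"rz":0},
    {"x":0,"y":0,"z":0.3,"rx":0,"ry":0,"rz":0},
    {"x":0,"y":0,"z":0,"rx":0,"ry":0,"rz":0},
    {"x":0,"y":0,"z":0,"rx":0,"ry":0,"rz":0},
  ],
)

```text
clock: 14.92
tcp_pos: [0.6049, 0.1065, 0.1298]
tool_rot: [0.701, 0.713, 0.001, 0.0]
ft_force: [-0.2, 0.4, -1.5]
gripper_width: 0.0363
grasp_force: 61.5
```

```bash
python3 -c "
from h import *
go(.604,.106,.076,91)"
```

```text
clk 14.9 shift [-0.01 -0.02  1.08] rot [ 0.001 -0.     0.   ] w 0.0363 gf 61.5
```

Emit:
servo_tool(
  increments=[
    {"x":0,"y":0,"z":0.3,"rx":0,"ry":0,"rz":0},
    {"x":0,"y":0,"z":0.4,"rx":0,"ry":0,"rz":0},
    {"x":0,"y":0,"z":0.25,"rx":0,"ry":0,"rz":0},
    {"x":0,"y":0,"z":0.09,"rx":0,"ry":0,"rz":0},
    {"x":0,"y":0,"z":0.04,"rx":0,"ry":0,"rz":0},
    {"x":0,"y":0,"z":0,"rx":0,"ry":0,"rz":0},
  ],
)

```text
clock: 15.68
tcp_pos: [0.6048, 0.1065, 0.0753]
tool_rot: [0.701, 0.713, 0.0, 0.0]
ft_force: [-0.1, 0.0, -2.1]
gripper_width: 0.0366
grasp_force: 61.6
```

Emit:
servo_tool(
  increments=[
    {"x":0,"y":0,"z":0,"rx":0,"ry":0,"rz":0},
    {"x":0,"y":0,"z":0,"rx":0,"ry":0,"rz":0},
    {"x":0,"y":0,"z":0,"rx":0,"ry":0,"rz":0},
  ],
  grip=-0.3,
)

```text
clock: 16.05
tcp_pos: [0.6045, 0.1063, 0.075]
tool_rot: [0.701, 0.713, 0.0, 0.0]
ft_force: [-0.4, 0.2, 0.1]
gripper_width: 0.0554
grasp_force: 0.0
```

Emit:
servo_tool(
  increments=[
    {"x":0,"y":0,"z":-0.5,"rx":0,"ry":0,"rz":0},
    {"x":0,"y":0,"z":-0.7,"rx":0,"ry":0,"rz":0},
    {"x":0,"y":0,"z":-0.9,"rx":0,"ry":0,"rz":0},
    {"x":0,"y":0,"z":-0.8,"rx":0,"ry":0,"rz":0},
    {"x":0,"y":0,"z":0,"rx":0,"ry":0,"rz":0},
  ],
)

```text
clock: 16.68
tcp_pos: [0.6059, 0.107, 0.2234]
tool_rot: [0.701, 0.713, 0.002, 0.002]
ft_force: [0.3, -0.5, -0.5]
gripper_width: 0.0557
grasp_force: 0.0
```

```bash
python3 -c "
from h import *
cast(z=.09)
c=cam('top');blobs(c,c['frame'].min(2)>150,.046,120)
go(.4483,-.412,.2,97.3)"
```

```text
[580.  140.7] 21755 ctr [0.843  0.1184] size [0.089 0.308] ang 0.7 mean [0.8449 0.1518]
[ 25.7 243.7] 4784 ctr [0.3034 0.0272] size [0.292 0.042] ang 89.1 mean [0.3029 0.0394]
[239.7 184.1] 2248 ctr [0.5252 0.1084] size [0.037 0.064] ang 1.0 mean [0.5254 0.1095]
[320.7 186. ] 2273 ctr [0.6033 0.1078] size [0.038 0.065] ang 1.4 mean [0.6032 0.1089]
[163.1 212.4] 3080 ctr [0.4476 0.0786] size [0.055 0.078] ang 75.2 mean [0.4482 0.0795]
[288.9 283. ] 2151 ctr [ 0.5727 -0.0104] size [0.04  0.097] ang 0.3 mean [0.5712 0.0021]
[182. 275.] 1054 ctr [0.4595 0.0069] size [0.031 0.055] ang 76.1 mean [0.4589 0.0103]
[335.4 318.7] 867 ctr [ 0.6239 -0.0435] size [0.04  0.034] ang 0.8 mean [ 0.622  -0.0416]
[385.2 111.1] 381 ctr [ 0.9045 -0.3033] size [0.087 0.063] ang 89.0 mean [ 0.9058 -0.3038]
[426.9 106.5] 194 ctr [ 0.9204 -0.4544] size [0.087 0.026] ang 89.0 mean [ 0.9206 -0.4539]
[342.8 111.9] 394 ctr [ 0.9053 -0.1516] size [0.089 0.059] ang 89.0 mean [ 0.9057 -0.1523]
[426.8 115.5] 183 ctr [ 0.887  -0.4525] size [0.086 0.026] ang 89.0 mean [ 0.8871 -0.4518]
[248.8 160.8] 192 ctr [0.7353 0.1818] size [0.04 0.07] ang 26.2 mean [0.7335 0.1821]
[276.4 233.1] 1550 ctr [0.4898 0.091 ] size [0.432 0.051] ang 23.6 mean [0.4793 0.0881]
[485.3 206. ] 1138 ctr [ 0.5592 -0.6535] size [0.205 0.151] ang 2.8 mean [ 0.5581 -0.6375]
[536.1 198.2] 723 ctr [ 0.5763 -0.8224] size [0.11  0.118] ang 46.8 mean [ 0.5819 -0.8177]
[ 76.4 189.9] 232 ctr [0.6414 0.7811] size [0.059 0.056] ang 88.9 mean [0.6418 0.7815]
[508.4 237.8] 503 ctr [ 0.4514 -0.6874] size [0.055 0.211] ang 3.1 mean [ 0.4461 -0.7096]
[328.2 252.9] 525 ctr [ 0.4063 -0.0811] size [0.106 0.068] ang 75.9 mean [ 0.4073 -0.0885]
[313.6 338.6] 154 ctr [ 0.1288 -0.0313] size [0.134 0.015] ang 25.1 mean [ 0.1248 -0.033 ]
clk 16.8 shift [-10.31  -3.31   0.4 ] rot [ 0.     0.    -0.055] w 0.0558 gf 0.0
```

```bash
python3 -c "
from h import *
c=cam('top');cv2.imwrite('pics/t5.png',cv2.resize(c['frame'][140:280,170:490],None,fx=2.5,fy=2.5))"
```

```text
(no output)
```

View pics/t5.png

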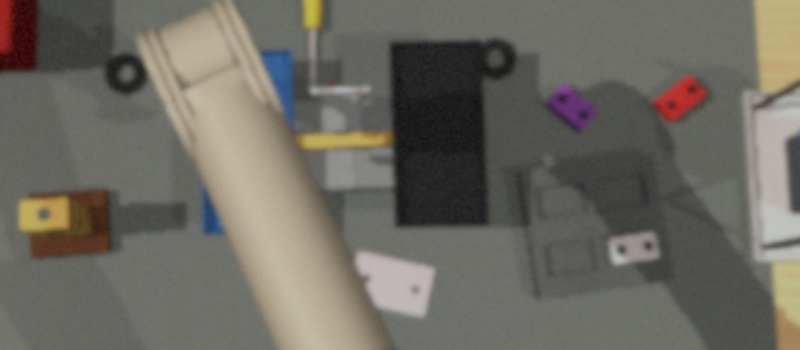

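The third casting is still in its cavity (crop (635,247)); the arm's shadow was dimming it.

Emit:
servo_tool(
  increments=[
    {"x":-0.6,"y":-0.2,"z":0,"rx":0,"ry":0,"rz":0},
    {"x":-0.9,"y":-0.3,"z":0,"rx":0,"ry":0,"rz":0},
    {"x":-0.95,"y":-0.3,"z":0,"rx":0,"ry":0,"rz":0},
    {"x":-0.95,"y":-0.3,"z":0,"rx":0,"ry":0,"rz":0},
    {"x":-0.95,"y":-0.3,"z":0,"rx":0,"ry":0,"rz":0},
    {"x":-0.95,"y":-0.3,"z":0,"rx":0,"ry":0,"rz":0},
    {"x":-0.95,"y":-0.3,"z":0,"rx":0,"ry":0,"rz":0},
    {"x":-0.95,"y":-0.3,"z":0,"rx":0,"ry":0,"rz":0},
    {"x":-0.95,"y":-0.3,"z":0,"rx":0,"ry":0,"rz":0},
    {"x":-0.95,"y":-0.3,"z":0,"rx":0,"ry":0,"rz":0},
  ],
)

```text
clock: 18.08
tcp_pos: [0.4664, -0.3525, 0.2185]
tool_rot: [0.701, 0.713, -0.0, -0.001]
ft_force: [1.9, 0.6, -0.0]
gripper_width: 0.0553
grasp_force: 0.0
```

Emit:
servo_tool(
  increments=[
    {"x":-0.7,"y":-0.2,"z":0.4,"rx":0,"ry":0,"rz":0},
    {"x":-0.51,"y":-0.21,"z":0.6,"rx":0,"ry":0,"rz":-0.055},
    {"x":0,"y":0,"z":0,"rx":0,"ry":0,"rz":0},
    {"x":0,"y":0,"z":0,"rx":0,"ry":0,"rz":0},
  ],
  grip=-0.4,
)

```text
clock: 18.58
tcp_pos: [0.4486, -0.4111, 0.1696]
tool_rot: [0.661, 0.751, 0.0, -0.0]
ft_force: [-0.2, 1.2, 0.1]
gripper_width: 0.0597
grasp_force: 0.0
```

```bash
python3 -c "
from h import *
c=cam('wrist');blobs(c,c['frame'].min(2)>115,.046,800)
go(.4483,-.411,.03,97.3)"
```

```text
[147.6 152.8] 75115 ctr [ 0.3189 -0.4313] size [0.339 0.324] ang 7.8 mean [ 0.2858 -0.4028]
[480.  121.7] 1060 ctr [ 0.5825 -0.3405] size [0.039 0.068] ang 7.1 mean [ 0.576  -0.3313]
[323.8 191.3] 2453 ctr [ 0.4484 -0.4125] size [0.038 0.065] ang 7.3 mean [ 0.4483 -0.4116]
[626.8 367.1] 1264 ctr [ 0.8145 -0.5821] size [0.04  0.093] ang 24.3 mean [ 0.8174 -0.5727]
[186.8 371.6] 1672 ctr [ 0.3246 -0.6422] size [0.094 0.039] ang 61.5 mean [ 0.3211 -0.6417]
[449.7 365.6] 992 ctr [ 0.6172 -0.5969] size [0.034 0.07 ] ang 7.8 mean [ 0.6155 -0.5951]
clk 18.6 shift [ 0.   -0.02  2.81] rot [ 0.    -0.     0.001] w 0.0599 gf 0.0
```

Emit:
servo_tool(
  increments=[
    {"x":-0.03,"y":0,"z":0.5,"rx":0,"ry":0,"rz":0},
    {"x":0,"y":0,"z":0.7,"rx":0,"ry":0,"rz":0},
    {"x":0,"y":0,"z":0.6,"rx":0,"ry":0,"rz":0},
    {"x":0,"y":0,"z":0.5,"rx":0,"ry":0,"rz":0},
    {"x":0,"y":0,"z":0.3,"rx":0,"ry":0,"rz":0},
    {"x":0,"y":0,"z":0.15,"rx":0,"ry":0,"rz":0},
    {"x":0,"y":0,"z":0.06,"rx":0,"ry":0,"rz":0},
    {"x":0,"y":0,"z":0,"rx":0,"ry":0,"rz":0},
  ],
)

```text
clock: 19.62
tcp_pos: [0.4487, -0.4138, 0.0299]
tool_rot: [0.66, 0.751, -0.0, 0.0]
ft_force: [-0.9, -0.4, 0.8]
gripper_width: 0.0599
grasp_force: 0.0
```

Emit:
servo_tool(
  increments=[
    {"x":0,"y":0,"z":0,"rx":0,"ry":0,"rz":0},
    {"x":0,"y":0,"z":0,"rx":0,"ry":0,"rz":0},
    {"x":0,"y":0,"z":0,"rx":0,"ry":0,"rz":0},
    {"x":0,"y":0,"z":0,"rx":0,"ry":0,"rz":0},
  ],
  grip=1,
)

```text
clock: 20.12
tcp_pos: [0.4489, -0.414, 0.0303]
tool_rot: [0.66, 0.751, -0.0, 0.001]
ft_force: [0.0, 0.8, 6.8]
gripper_width: 0.0362
grasp_force: 61.6
```

Emit:
servo_tool(
  increments=[
    {"x":0,"y":0,"z":-0.2,"rx":0,"ry":0,"rz":0},
    {"x":0,"y":0,"z":-0.5,"rx":0,"ry":0,"rz":0},
    {"x":0,"y":0,"z":-0.7,"rx":0,"ry":0,"rz":0},
    {"x":0,"y":0,"z":-0.8,"rx":0,"ry":0,"rz":0},
    {"x":0,"y":0,"z":-0.8,"rx":0,"ry":0,"rz":0},
    {"x":0,"y":0,"z":-0.7,"rx":0,"ry":0,"rz":0},
    {"x":0,"y":0,"z":-0.3,"rx":0,"ry":0,"rz":0},
    {"x":0,"y":0,"z":0,"rx":0,"ry":0,"rz":0},
  ],
)

```text
clock: 21.12
tcp_pos: [0.4485, -0.4137, 0.2296]
tool_rot: [0.66, 0.751, -0.0, 0.0]
ft_force: [0.1, -0.3, -2.2]
gripper_width: 0.0366
grasp_force: 60.7
```

```bash
python3 -c "
from h import *
go(.681,.106,.08,97.3)"
```

```text
clk 21.1 shift [9.72 5.94 2.99] rot [0. 0. 0.] w 0.0366 gf 60.7
```

Emit:
servo_tool(
  increments=[
    {"x":0.5,"y":0.3,"z":0,"rx":0,"ry":0,"rz":0},
    {"x":0.8,"y":0.5,"z":0,"rx":0,"ry":0,"rz":0},
    {"x":0.8,"y":0.5,"z":0,"rx":0,"ry":0,"rz":0},
    {"x":0.8,"y":0.5,"z":0,"rx":0,"ry":0,"rz":0},
    {"x":0.8,"y":0.5,"z":0,"rx":0,"ry":0,"rz":0},
    {"x":0.8,"y":0.5,"z":0,"rx":0,"ry":0,"rz":0},
    {"x":0.8,"y":0.5,"z":0,"rx":0,"ry":0,"rz":0},
    {"x":0.8,"y":0.5,"z":0,"rx":0,"ry":0,"rz":0},
    {"x":0.8,"y":0.5,"z":0,"rx":0,"ry":0,"rz":0},
    {"x":0.8,"y":0.5,"z":0,"rx":0,"ry":0,"rz":0},
  ],
)

```text
clock: 22.38
tcp_pos: [0.637, 0.0001, 0.227]
tool_rot: [0.66, 0.751, -0.001, -0.001]
ft_force: [0.7, 0.4, -2.1]
gripper_width: 0.0361
grasp_force: 60.7
```

Emit:
servo_tool(
  increments=[
    {"x":0.8,"y":0.5,"z":0,"rx":0,"ry":0,"rz":0},
    {"x":0.7,"y":0.4,"z":0,"rx":0,"ry":0,"rz":0},
    {"x":0.5,"y":0.24,"z":0.1,"rx":0,"ry":0,"rz":0.055},
    {"x":0,"y":0,"z":0.5,"rx":0,"ry":0,"rz":0},
    {"x":0,"y":0,"z":0.6,"rx":0,"ry":0,"rz":0},
    {"x":0,"y":0,"z":0.6,"rx":0,"ry":0,"rz":0},
    {"x":0,"y":0,"z":0.2,"rx":0,"ry":0,"rz":0},
    {"x":0,"y":0,"z":0,"rx":0,"ry":0,"rz":0},
    {"x":0,"y":0,"z":0,"rx":0,"ry":0,"rz":0},
  ],
)

```text
clock: 23.5
tcp_pos: [0.6816, 0.1056, 0.1305]
tool_rot: [0.701, 0.713, 0.001, 0.0]
ft_force: [-0.3, 0.2, -1.9]
gripper_width: 0.0365
grasp_force: 60.6
```

```bash
python3 -c "
from h import *
go(.681,.106,.076,91)"
```

```text
clk 23.5 shift [ 0.01 -0.01  1.09] rot [ 0.001 -0.     0.   ] w 0.0365 gf 60.6
```

Emit:
servo_tool(
  increments=[
    {"x":0,"y":0,"z":0.3,"rx":0,"ry":0,"rz":0},
    {"x":0,"y":0,"z":0.4,"rx":0,"ry":0,"rz":0},
    {"x":0,"y":0,"z":0.25,"rx":0,"ry":0,"rz":0},
    {"x":0,"y":0,"z":0.1,"rx":0,"ry":0,"rz":0},
    {"x":0,"y":0,"z":0.04,"rx":0,"ry":0,"rz":0},
    {"x":0,"y":0,"z":0,"rx":0,"ry":0,"rz":0},
  ],
)

```text
clock: 24.25
tcp_pos: [0.6812, 0.1055, 0.0757]
tool_rot: [0.701, 0.713, 0.0, 0.0]
ft_force: [-2.3, -1.0, 4.7]
gripper_width: 0.0367
grasp_force: 61.4
```

Emit:
servo_tool(
  increments=[
    {"x":0,"y":0,"z":0,"rx":0,"ry":0,"rz":0},
    {"x":0,"y":0,"z":0,"rx":0,"ry":0,"rz":0},
    {"x":0,"y":0,"z":0,"rx":0,"ry":0,"rz":0},
  ],
  grip=-0.3,
)

```text
clock: 24.62
tcp_pos: [0.6811, 0.1054, 0.0748]
tool_rot: [0.701, 0.713, 0.0, 0.0]
ft_force: [0.7, 0.5, 0.2]
gripper_width: 0.055
grasp_force: 0.0
```

Emit:
servo_tool(
  increments=[
    {"x":0,"y":0,"z":-0.5,"rx":0,"ry":0,"rz":0},
    {"x":0,"y":0,"z":-0.7,"rx":0,"ry":0,"rz":0},
    {"x":0,"y":0,"z":-0.9,"rx":0,"ry":0,"rz":0},
    {"x":0,"y":0,"z":-0.8,"rx":0,"ry":0,"rz":0},
    {"x":0,"y":0,"z":0,"rx":0,"ry":0,"rz":0},
  ],
)

```text
clock: 25.25
tcp_pos: [0.6825, 0.106, 0.2238]
tool_rot: [0.701, 0.713, 0.003, 0.002]
ft_force: [0.9, 0.9, -0.4]
gripper_width: 0.0556
grasp_force: 0.0
```

```bash
python3 -c "
from h import *
c=cast(z=.09);cv2.imwrite('pics/w6.png',c['frame'])
go(.5006,.362,.24,91)"
```

```text
[527.4 150.2] 12688 ctr [0.8722 0.1224] size [0.065 0.296] ang 0.7 mean [0.8739 0.1415]
[160.  182.5] 2191 ctr [0.5254 0.1082] size [0.037 0.064] ang 1.0 mean [0.5256 0.1088]
[241.2 184.4] 2203 ctr [0.6033 0.1075] size [0.037 0.064] ang 1.2 mean [0.6034 0.1083]
[320.3 187.6] 2186 ctr [0.6796 0.1058] size [0.037 0.065] ang 1.0 mean [0.6795 0.1063]
[ 92.5 210. ] 2402 ctr [0.4593 0.0792] size [0.056 0.076] ang 75.8 mean [0.4552 0.0799]
[121.1 287.7] 2317 ctr [ 0.4708 -0.0198] size [0.085 0.054] ang 76.0 mean [ 0.4683 -0.0074]
clk 25.3 shift [ 5.19 -3.53 -0.38] rot [ 0.001 -0.     0.   ] w 0.0555 gf 0.0
```

View pics/w6.png

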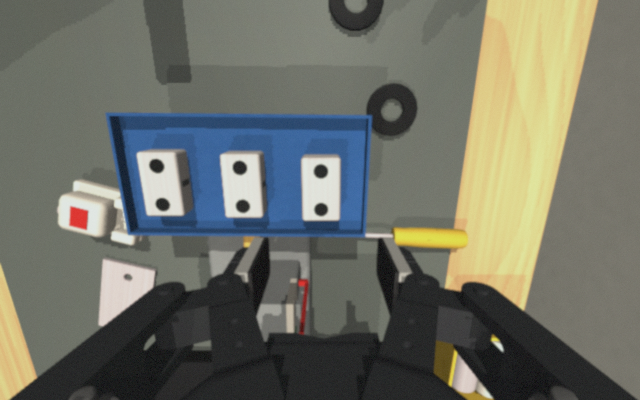

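All three castings lie in the blue pan, at (162,182), (242,184) and (320,187). Now to the pile.

Emit:
servo_tool(
  increments=[
    {"x":0.4,"y":-0.3,"z":-0.2,"rx":0,"ry":0,"rz":0},
    {"x":0.7,"y":-0.5,"z":-0.2,"rx":0,"ry":0,"rz":0},
    {"x":0.8,"y":-0.55,"z":-0.2,"rx":0,"ry":0,"rz":0},
    {"x":0.8,"y":-0.55,"z":-0.2,"rx":0,"ry":0,"rz":0},
    {"x":0.8,"y":-0.55,"z":0,"rx":0,"ry":0,"rz":0},
    {"x":0.8,"y":-0.55,"z":0,"rx":0,"ry":0,"rz":0},
    {"x":0.6,"y":-0.4,"z":0,"rx":0,"ry":0,"rz":0},
    {"x":0.29,"y":-0.13,"z":0,"rx":0,"ry":0,"rz":0},
    {"x":0,"y":0,"z":0,"rx":0,"ry":0,"rz":0},
  ],
  grip=-0.4,
)

```text
clock: 26.42
tcp_pos: [0.4992, 0.3622, 0.2594]
tool_rot: [0.7, 0.714, -0.0, -0.0]
ft_force: [-0.0, -0.8, -0.5]
gripper_width: 0.0598
grasp_force: 0.0
```

```bash
cat >> h.py <<'E'
def brass(z,c=None):
    c=c or cam("wrist");h=cv2.cvtColor(c["frame"],cv2.COLOR_BGR2HSV).astype(int)
    blobs(c,(abs(h[...,0]-22)<8)&(h[...,1]>90)&(h[...,2]>140),z,500);return c
E
python3 -c "
from h import *
c=brass(.152);cv2.imwrite('pics/w7.png',c['frame'])
go(.5006,.362,.135,93)"
```

```text
[ 67.2 165.1] 39321 ctr [0.2871 0.3626] size [0.309 0.144] ang 74.3 mean [0.2764 0.3783]
[590.3 215.6] 6646 ctr [0.7432 0.32  ] size [0.203 0.042] ang 89.9 mean [0.7398 0.3453]
[324.9 180.8] 3381 ctr [0.4992 0.3739] size [0.039 0.075] ang 2.5 mean [0.4994 0.375 ]
[626.7 276.6] 705 ctr [0.7919 0.2728] size [0.013 0.15 ] ang 0.6 mean [0.7926 0.2857]
clk 26.5 shift [0.02 0.01 2.49] rot [-0.     0.    -0.017] w 0.0598 gf 0.0
```

View pics/w7.png

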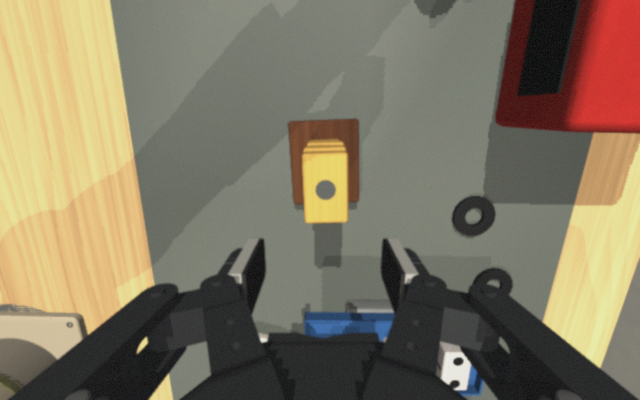

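```bash
python3 -c "
from h import *
c=cam('wrist');print(w(c,[[325.5,189.5],[303,223],[348,222],[346,153],[303,153]],.152).round(4))
go(.4992,.366,.134,92.5)"
```

```text
[[0.5012 0.3664 0.152 ]
 [0.4815 0.3347 0.152 ]
 [0.5222 0.3364 0.152 ]
 [0.5179 0.3986 0.152 ]
 [0.4815 0.3979 0.152 ]]
clk 26.5 shift [ 0.12 -0.03  2.51] rot [-0.     0.    -0.014] w 0.0597 gf 0.0
```

Emit:
servo_tool(
  increments=[
    {"x":0.12,"y":0,"z":0.4,"rx":0,"ry":0,"rz":-0.014},
    {"x":0,"y":0,"z":0.6,"rx":0,"ry":0,"rz":0},
    {"x":0,"y":0,"z":0.6,"rx":0,"ry":0,"rz":0},
    {"x":0,"y":0,"z":0.5,"rx":0,"ry":0,"rz":0},
    {"x":0,"y":0,"z":0.25,"rx":0,"ry":0,"rz":0},
    {"x":0,"y":0,"z":0.11,"rx":0,"ry":0,"rz":0},
    {"x":0,"y":0,"z":0.05,"rx":0,"ry":0,"rz":0},
    {"x":0,"y":0,"z":0,"rx":0,"ry":0,"rz":0},
    {"x":0,"y":0,"z":0,"rx":0,"ry":0,"rz":0},
  ],
)

```text
clock: 27.65
tcp_pos: [0.5, 0.3679, 0.135]
tool_rot: [0.691, 0.723, 0.0, 0.0]
ft_force: [0.1, -0.5, 0.1]
gripper_width: 0.06
grasp_force: 0.0
```

Emit:
servo_tool(
  increments=[
    {"x":0,"y":0,"z":0,"rx":0,"ry":0,"rz":0},
    {"x":0,"y":0,"z":0,"rx":0,"ry":0,"rz":0},
    {"x":0,"y":0,"z":0,"rx":0,"ry":0,"rz":0},
    {"x":0,"y":0,"z":0,"rx":0,"ry":0,"rz":0},
  ],
  grip=1,
)

```text
clock: 28.15
tcp_pos: [0.5001, 0.3679, 0.135]
tool_rot: [0.691, 0.723, 0.001, 0.0]
ft_force: [0.4, -1.3, 5.8]
gripper_width: 0.0388
grasp_force: 61.3
```

Emit:
servo_tool(
  increments=[
    {"x":0,"y":0,"z":-0.1,"rx":0,"ry":0,"rz":0},
    {"x":0,"y":0,"z":-0.2,"rx":0,"ry":0,"rz":0},
    {"x":0,"y":0,"z":-0.5,"rx":0,"ry":0,"rz":0},
    {"x":0,"y":0,"z":-0.6,"rx":0,"ry":0,"rz":0},
    {"x":0,"y":0,"z":-0.5,"rx":0,"ry":0,"rz":0},
    {"x":0,"y":0,"z":-0.2,"rx":0,"ry":0,"rz":0},
    {"x":0,"y":0,"z":0,"rx":0,"ry":0,"rz":0},
  ],
)

```text
clock: 29.02
tcp_pos: [0.4998, 0.3677, 0.2394]
tool_rot: [0.691, 0.723, 0.0, 0.0]
ft_force: [-0.7, 0.3, -2.0]
gripper_width: 0.0387
grasp_force: 60.7
```

```bash
python3 -c "
from h import *
c=cam('wrist');t=cam('top');cv2.imwrite('pics/w8.png',np.hstack([c['frame'][100:400,150:500],cv2.resize(t['frame'][150:250,310:400],None,fx=3,fy=3)]))
go(.528,-.148,.24,92.5)"
```

```text
clk 29.1 shift [-10.32   0.1   -0.03] rot [-0.001  0.001  0.001] w 0.0388 gf 60.7
```

View pics/w8.png

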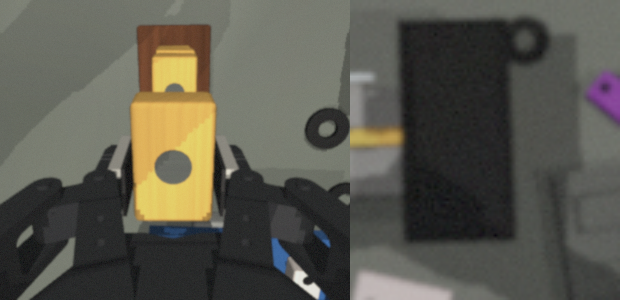

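Holding exactly one weight (~2 N), straight; pile below intact. The black pan's outline is clear in the right half of the picture.

```bash
python3 -c "
from h import *
c=cam('top');q=w(c,[[327.5,157],[363,157],[365,230],[328.5,230]],.111);print(q.round(3),q.mean(0))"
```

```text
[[ 0.726 -0.092  0.111]
 [ 0.724 -0.211  0.111]
 [ 0.478 -0.209  0.111]
 [ 0.48  -0.089  0.111]] [ 0.60210664 -0.15034346  0.111     ]
```

Emit:
servo_tool(
  increments=[
    {"x":-0.6,"y":0,"z":0,"rx":0,"ry":0,"rz":0},
    {"x":-0.9,"y":0,"z":0,"rx":0,"ry":0,"rz":0},
    {"x":-0.9,"y":0,"z":0,"rx":0,"ry":0,"rz":0},
    {"x":-0.9,"y":0,"z":0,"rx":0,"ry":0,"rz":0},
    {"x":-0.9,"y":0,"z":0,"rx":0,"ry":0,"rz":0},
    {"x":-0.9,"y":0,"z":0,"rx":0,"ry":0,"rz":0},
    {"x":-0.9,"y":0,"z":0,"rx":0,"ry":0,"rz":0},
    {"x":-0.9,"y":0,"z":0,"rx":0,"ry":0,"rz":0},
    {"x":-0.9,"y":0,"z":0,"rx":0,"ry":0,"rz":0},
    {"x":-0.9,"y":0.1,"z":0,"rx":0,"ry":0,"rz":0},
  ],
)

```text
clock: 30.42
tcp_pos: [0.5242, -0.0682, 0.2386]
tool_rot: [0.691, 0.723, -0.0, -0.0]
ft_force: [-0.1, -0.4, -1.7]
gripper_width: 0.0385
grasp_force: 60.7
```

Emit:
servo_tool(
  increments=[
    {"x":-0.9,"y":0,"z":0,"rx":0,"ry":0,"rz":0},
    {"x":-0.72,"y":0,"z":0,"rx":0,"ry":0,"rz":0},
    {"x":0,"y":0,"z":0,"rx":0,"ry":0,"rz":0.014},
    {"x":0,"y":0,"z":0,"rx":0,"ry":0,"rz":0},
  ],
)

```text
clock: 30.92
tcp_pos: [0.5283, -0.1468, 0.2386]
tool_rot: [0.701, 0.714, -0.0, -0.001]
ft_force: [-0.6, 0.1, -2.0]
gripper_width: 0.0383
grasp_force: 60.7
```

```bash
python3 -c "
from h import *
c=cam('wrist');m=c['frame'].max(2)<40;m[250:]=0;blobs(c,m,.111,1500)
go(.528,-.15,.105,91)"
```

```text
[501.9 199.9] 2114 ctr [ 0.6553 -0.1451] size [0.142 0.118] ang 0.4 mean [ 0.6979 -0.1552]
clk 31.0 shift [-0.07 -0.01  2.68] rot [-0.    -0.     0.001] w 0.0389 gf 60.7
```

Emit:
servo_tool(
  increments=[
    {"x":-0.05,"y":0,"z":0.4,"rx":0,"ry":0,"rz":0},
    {"x":0,"y":0,"z":0.6,"rx":0,"ry":0,"rz":0},
    {"x":0,"y":0,"z":0.6,"rx":0,"ry":0,"rz":0},
    {"x":0,"y":0,"z":0.6,"rx":0,"ry":0,"rz":0},
    {"x":0,"y":0,"z":0.3,"rx":0,"ry":0,"rz":0},
    {"x":0,"y":0,"z":0.12,"rx":0,"ry":0,"rz":0},
    {"x":0,"y":0,"z":0.08,"rx":0,"ry":0,"rz":0},
    {"x":0,"y":0,"z":0,"rx":0,"ry":0,"rz":0},
    {"x":0,"y":0,"z":0,"rx":0,"ry":0,"rz":0},
  ],
)

```text
clock: 32.1
tcp_pos: [0.5289, -0.1502, 0.105]
tool_rot: [0.701, 0.713, 0.0, 0.001]
ft_force: [0.3, 0.5, -1.6]
gripper_width: 0.0386
grasp_force: 60.7
```

Emit:
servo_tool(
  increments=[
    {"x":0,"y":0,"z":0,"rx":0,"ry":0,"rz":0},
    {"x":0,"y":0,"z":0,"rx":0,"ry":0,"rz":0},
    {"x":0,"y":0,"z":0,"rx":0,"ry":0,"rz":0},
  ],
  grip=-0.3,
)

```text
clock: 32.48
tcp_pos: [0.5286, -0.1501, 0.1045]
tool_rot: [0.701, 0.713, 0.0, 0.0]
ft_force: [0.2, 0.6, 0.3]
gripper_width: 0.0556
grasp_force: 0.0
```

Emit:
servo_tool(
  increments=[
    {"x":0,"y":0,"z":-0.4,"rx":0,"ry":0,"rz":0},
    {"x":0,"y":0,"z":-0.7,"rx":0,"ry":0,"rz":0},
    {"x":0,"y":0,"z":-0.9,"rx":0,"ry":0,"rz":0},
    {"x":0,"y":0,"z":-0.8,"rx":0,"ry":0,"rz":0},
    {"x":0,"y":0,"z":0,"rx":0,"ry":0,"rz":0},
  ],
)

```text
clock: 33.1
tcp_pos: [0.5301, -0.1503, 0.2478]
tool_rot: [0.701, 0.713, 0.001, 0.003]
ft_force: [-0.0, 0.3, -0.8]
gripper_width: 0.0552
grasp_force: 0.0
```

```bash
python3 -c "
from h import *
brass(.119)
go(.5006,.367,.24,92.5)"
```

```text
[ 30.6 224.6] 17825 ctr [ 0.264 -0.221] size [0.442 0.118] ang 74.0 mean [ 0.2397 -0.2031]
[ 95.2 172.4] 3145 ctr [ 0.3169 -0.147 ] size [0.301 0.021] ang 89.6 mean [ 0.3165 -0.1444]
[397.2  57.4] 2300 ctr [ 0.5906 -0.0376] size [0.017 0.092] ang 2.3 mean [ 0.5903 -0.035 ]
[603.2  93.8] 6540 ctr [ 0.7861 -0.0911] size [0.069 0.241] ang 26.7 mean [ 0.7762 -0.0628]
[ 76.4 183.5] 1665 ctr [ 0.2967 -0.1512] size [0.013 0.25 ] ang 0.1 mean [ 0.2966 -0.1521]
[320.7 185.9] 2512 ctr [ 0.5271 -0.1483] size [0.039 0.065] ang 2.1 mean [ 0.5274 -0.1475]
clk 33.1 shift [10.35 -0.39  0.1 ] rot [ 0.001  0.001 -0.013] w 0.056 gf 0.0
```

Emit:
servo_tool(
  increments=[
    {"x":0.6,"y":0,"z":0,"rx":0,"ry":0,"rz":0},
    {"x":0.9,"y":0,"z":0,"rx":0,"ry":0,"rz":0},
    {"x":0.95,"y":0,"z":0,"rx":0,"ry":0,"rz":0},
    {"x":0.95,"y":0,"z":0,"rx":0,"ry":0,"rz":0},
    {"x":0.95,"y":0,"z":0,"rx":0,"ry":0,"rz":0},
    {"x":0.95,"y":0,"z":0,"rx":0,"ry":0,"rz":0},
    {"x":0.95,"y":0,"z":0,"rx":0,"ry":0,"rz":0},
    {"x":0.95,"y":-0.1,"z":0,"rx":0,"ry":0,"rz":0},
    {"x":0.95,"y":-0.1,"z":0,"rx":0,"ry":0,"rz":0},
    {"x":0.95,"y":-0.1,"z":0,"rx":0,"ry":0,"rz":0},
  ],
  grip=-0.4,
)

```text
clock: 34.4
tcp_pos: [0.5047, 0.3057, 0.2429]
tool_rot: [0.701, 0.713, -0.001, -0.0]
ft_force: [1.7, -0.8, 0.5]
gripper_width: 0.0598
grasp_force: 0.0
```

Emit:
servo_tool(
  increments=[
    {"x":0.8,"y":-0.09,"z":0,"rx":0,"ry":0,"rz":0},
    {"x":0.45,"y":0,"z":0.1,"rx":0,"ry":0,"rz":-0.013},
    {"x":0,"y":0,"z":0,"rx":0,"ry":0,"rz":0},
    {"x":0,"y":0,"z":0,"rx":0,"ry":0,"rz":0},
  ],
)

```text
clock: 34.9
tcp_pos: [0.4999, 0.3659, 0.2385]
tool_rot: [0.692, 0.722, -0.001, 0.0]
ft_force: [-0.8, 0.2, -0.0]
gripper_width: 0.0603
grasp_force: 0.0
```

```bash
python3 -c "
from h import *
brass(.130)
go(.5006,.367,.113,92.5)"
```

```text
[ 61.8 170.8] 37160 ctr [0.2798 0.3524] size [0.327 0.135] ang 75.5 mean [0.2699 0.3707]
[324.4 183.4] 3237 ctr [0.4993 0.3752] size [0.04  0.071] ang 2.4 mean [0.4994 0.3761]
[597.8 229.5] 6305 ctr [0.7573 0.3172] size [0.207 0.044] ang 90.0 mean [0.7529 0.3411]
clk 35.0 shift [0.03 0.01 2.52] rot [-0.     0.001 -0.001] w 0.0596 gf 0.0
```

Emit:
servo_tool(
  increments=[
    {"x":0.08,"y":0,"z":0.4,"rx":0,"ry":0,"rz":0},
    {"x":0,"y":0,"z":0.6,"rx":0,"ry":0,"rz":0},
    {"x":0,"y":0,"z":0.6,"rx":0,"ry":0,"rz":0},
    {"x":0,"y":0,"z":0.5,"rx":0,"ry":0,"rz":0},
    {"x":0,"y":0,"z":0.25,"rx":0,"ry":0,"rz":0},
    {"x":0,"y":0,"z":0.12,"rx":0,"ry":0,"rz":0},
    {"x":0,"y":0,"z":0.05,"rx":0,"ry":0,"rz":0},
    {"x":0,"y":0,"z":0,"rx":0,"ry":0,"rz":0},
    {"x":0,"y":0,"z":0,"rx":0,"ry":0,"rz":0},
  ],
)

```text
clock: 36.08
tcp_pos: [0.4998, 0.3712, 0.1139]
tool_rot: [0.691, 0.722, 0.0, 0.0]
ft_force: [-0.0, -0.6, -0.7]
gripper_width: 0.06
grasp_force: 0.0
```

Emit:
servo_tool(
  increments=[
    {"x":0,"y":0,"z":0,"rx":0,"ry":0,"rz":0},
    {"x":0,"y":0,"z":0,"rx":0,"ry":0,"rz":0},
    {"x":0,"y":0,"z":0,"rx":0,"ry":0,"rz":0},
    {"x":0,"y":0,"z":0,"rx":0,"ry":0,"rz":0},
  ],
  grip=1,
)

```text
clock: 36.58
tcp_pos: [0.5, 0.3713, 0.114]
tool_rot: [0.691, 0.722, 0.001, 0.0]
ft_force: [0.9, 0.1, 6.0]
gripper_width: 0.0384
grasp_force: 61.3
```

Emit:
servo_tool(
  increments=[
    {"x":0,"y":0,"z":-0.1,"rx":0,"ry":0,"rz":0},
    {"x":0,"y":0,"z":-0.2,"rx":0,"ry":0,"rz":0},
    {"x":0,"y":0,"z":-0.5,"rx":0,"ry":0,"rz":0},
    {"x":0,"y":0,"z":-0.7,"rx":0,"ry":0,"rz":0},
    {"x":0,"y":0,"z":-0.7,"rx":0,"ry":0,"rz":0},
    {"x":0,"y":0,"z":-0.3,"rx":0,"ry":0,"rz":0},
    {"x":0,"y":0,"z":0,"rx":0,"ry":0,"rz":0},
  ],
)

```text
clock: 37.45
tcp_pos: [0.4996, 0.3712, 0.2387]
tool_rot: [0.691, 0.722, 0.0, 0.0]
ft_force: [-0.7, 0.1, -1.9]
gripper_width: 0.0388
grasp_force: 60.7
```

```bash
python3 -c "
from h import *
brass(.17)
go(.602,-.15,.24,92.5)"
```

```text
[ 62.6 173.1] 39882 ctr [0.3146 0.3654] size [0.286 0.117] ang 75.7 mean [0.3061 0.3843]
[323.3 241.6] 10895 ctr [0.4997 0.3441] size [0.065 0.145] ang 2.9 mean [0.5    0.3429]
[596.9 242.6] 7836 ctr [0.7232 0.3354] size [0.053 0.177] ang 0.1 mean [0.715  0.3505]
[612.7 274.2] 528 ctr [0.7363 0.327 ] size [0.011 0.066] ang 11.4 mean [0.7366 0.3258]
[626.2 310.9] 712 ctr [0.7612 0.2835] size [0.011 0.113] ang 5.4 mean [0.7595 0.2911]
clk 37.5 shift [-10.5    1.59  -0.04] rot [-0.  0.  0.] w 0.0383 gf 60.7
```

Emit:
servo_tool(
  increments=[
    {"x":-0.6,"y":0.1,"z":0,"rx":0,"ry":0,"rz":0},
    {"x":-0.9,"y":0.13,"z":0,"rx":0,"ry":0,"rz":0},
    {"x":-0.9,"y":0.14,"z":0,"rx":0,"ry":0,"rz":0},
    {"x":-0.9,"y":0.14,"z":0,"rx":0,"ry":0,"rz":0},
    {"x":-0.9,"y":0.14,"z":0,"rx":0,"ry":0,"rz":0},
    {"x":-0.9,"y":0.14,"z":0,"rx":0,"ry":0,"rz":0},
    {"x":-0.9,"y":0.14,"z":0,"rx":0,"ry":0,"rz":0},
    {"x":-0.9,"y":0.14,"z":0,"rx":0,"ry":0,"rz":0},
    {"x":-0.9,"y":0.14,"z":0,"rx":0,"ry":0,"rz":0},
    {"x":-0.9,"y":0.14,"z":0,"rx":0,"ry":0,"rz":0},
  ],
)

```text
clock: 38.75
tcp_pos: [0.5854, -0.0623, 0.2364]
tool_rot: [0.691, 0.722, -0.001, -0.001]
ft_force: [0.8, 0.1, -2.2]
gripper_width: 0.0387
grasp_force: 60.6
```

Emit:
servo_tool(
  increments=[
    {"x":-0.9,"y":0.13,"z":0,"rx":0,"ry":0,"rz":0},
    {"x":-0.6,"y":0.11,"z":0,"rx":0,"ry":0,"rz":0},
    {"x":-0.3,"y":0,"z":0,"rx":0,"ry":0,"rz":0.014},
    {"x":0,"y":0,"z":0.4,"rx":0,"ry":0,"rz":0},
    {"x":0,"y":0,"z":0.6,"rx":0,"ry":0,"rz":0},
    {"x":0,"y":0,"z":0.6,"rx":0,"ry":0,"rz":0},
    {"x":0,"y":0,"z":0.3,"rx":0,"ry":0,"rz":0},
    {"x":0,"y":0,"z":0,"rx":0,"ry":0,"rz":0},
    {"x":0,"y":0,"z":0,"rx":0,"ry":0,"rz":0},
  ],
)

```text
clock: 39.88
tcp_pos: [0.6027, -0.1498, 0.1445]
tool_rot: [0.701, 0.713, 0.0, 0.001]
ft_force: [-0.6, 0.2, -2.1]
gripper_width: 0.0385
grasp_force: 60.7
```

```bash
python3 -c "
from h import *
go(.602,-.15,.104,91)"
```

```text
clk 39.9 shift [-0.   -0.02  0.81] rot [ 0.001  0.    -0.001] w 0.0385 gf 60.7
```

Emit:
servo_tool(
  increments=[
    {"x":0,"y":0,"z":0.3,"rx":0,"ry":0,"rz":0},
    {"x":0,"y":0,"z":0.3,"rx":0,"ry":0,"rz":0},
    {"x":0,"y":0,"z":0.14,"rx":0,"ry":0,"rz":0},
    {"x":0,"y":0,"z":0.06,"rx":0,"ry":0,"rz":0},
    {"x":0,"y":0,"z":0,"rx":0,"ry":0,"rz":0},
    {"x":0,"y":0,"z":0,"rx":0,"ry":0,"rz":0},
  ],
)

```text
clock: 40.62
tcp_pos: [0.6024, -0.1501, 0.1038]
tool_rot: [0.701, 0.713, 0.0, 0.0]
ft_force: [0.0, 1.4, -1.4]
gripper_width: 0.0385
grasp_force: 60.7
```

Emit:
servo_tool(
  increments=[
    {"x":0,"y":0,"z":0,"rx":0,"ry":0,"rz":0},
    {"x":0,"y":0,"z":0,"rx":0,"ry":0,"rz":0},
    {"x":0,"y":0,"z":0,"rx":0,"ry":0,"rz":0},
  ],
  grip=-0.3,
)

```text
clock: 41.0
tcp_pos: [0.6022, -0.15, 0.1036]
tool_rot: [0.701, 0.713, 0.0, 0.0]
ft_force: [-0.1, -0.2, -0.2]
gripper_width: 0.0557
grasp_force: 0.0
```

Emit:
servo_tool(
  increments=[
    {"x":0,"y":0,"z":-0.4,"rx":0,"ry":0,"rz":0},
    {"x":0,"y":0,"z":-0.7,"rx":0,"ry":0,"rz":0},
    {"x":0,"y":0,"z":-0.9,"rx":0,"ry":0,"rz":0},
    {"x":0,"y":0,"z":-0.8,"rx":0,"ry":0,"rz":0},
    {"x":0,"y":0,"z":0,"rx":0,"ry":0,"rz":0},
  ],
)

```text
clock: 41.62
tcp_pos: [0.6038, -0.1499, 0.2486]
tool_rot: [0.701, 0.713, 0.002, 0.003]
ft_force: [-0.1, 0.0, -0.7]
gripper_width: 0.0552
grasp_force: 0.0
```

```bash
python3 -c "
from h import *
brass(.119)
go(.5003,.370,.24,92.5)"
```

```text
[ 30.2 261.3] 11280 ctr [ 0.3267 -0.2191] size [0.438 0.097] ang 74.0 mean [ 0.3023 -0.2411]
[322.1  66.2] 1635 ctr [ 0.6027 -0.0376] size [0.016 0.09 ] ang 0.5 mean [ 0.601  -0.0425]
[558.3 105.8] 9274 ctr [ 0.8268 -0.0868] size [0.118 0.248] ang 24.5 mean [ 0.8137 -0.0736]
[ 26.  198.5] 2321 ctr [ 0.3188 -0.1877] size [0.016 0.247] ang 0.5 mean [ 0.3182 -0.1666]
[243.6 185. ] 2505 ctr [ 0.5283 -0.1486] size [0.04  0.064] ang 0.8 mean [ 0.5283 -0.1474]
[320.2 186.9] 2489 ctr [ 0.6009 -0.1495] size [0.04  0.064] ang 0.9 mean [ 0.6008 -0.1483]
clk 41.7 shift [10.43 -1.88  0.1 ] rot [ 0.002  0.001 -0.014] w 0.0555 gf 0.0
```

Two weights are in the pan, 72 mm apart. Third one (weight_3, top at 108 mm).

Emit:
servo_tool(
  increments=[
    {"x":0.6,"y":-0.1,"z":0,"rx":0,"ry":0,"rz":0},
    {"x":0.9,"y":-0.16,"z":0,"rx":0,"ry":0,"rz":0},
    {"x":0.95,"y":-0.17,"z":0,"rx":0,"ry":0,"rz":0},
    {"x":0.95,"y":-0.17,"z":0,"rx":0,"ry":0,"rz":0},
    {"x":0.95,"y":-0.17,"z":0,"rx":0,"ry":0,"rz":0},
    {"x":0.95,"y":-0.17,"z":0,"rx":0,"ry":0,"rz":0},
    {"x":0.95,"y":-0.17,"z":0,"rx":0,"ry":0,"rz":0},
    {"x":0.95,"y":-0.17,"z":0,"rx":0,"ry":0,"rz":0},
    {"x":0.95,"y":-0.17,"z":0,"rx":0,"ry":0,"rz":0},
    {"x":0.95,"y":-0.17,"z":0,"rx":0,"ry":0,"rz":0},
  ],
  grip=-0.4,
)

```text
clock: 42.92
tcp_pos: [0.5131, 0.3047, 0.2429]
tool_rot: [0.701, 0.713, -0.001, 0.0]
ft_force: [0.9, -0.0, -0.2]
gripper_width: 0.0599
grasp_force: 0.0
```

Emit:
servo_tool(
  increments=[
    {"x":0.8,"y":-0.16,"z":0.2,"rx":0,"ry":0,"rz":0},
    {"x":0.5,"y":-0.1,"z":0.4,"rx":0,"ry":0,"rz":-0.014},
    {"x":0,"y":0,"z":0,"rx":0,"ry":0,"rz":0},
    {"x":0,"y":0,"z":0,"rx":0,"ry":0,"rz":0},
  ],
)

```text
clock: 43.42
tcp_pos: [0.5002, 0.3675, 0.2134]
tool_rot: [0.692, 0.722, -0.0, 0.0]
ft_force: [0.6, 0.7, 0.8]
gripper_width: 0.0596
grasp_force: 0.0
```

```bash
python3 -c "
from h import *
brass(.108)
go(.5003,.370,.091,92.5)"
```

```text
[ 54.4 181.8] 34187 ctr [0.2756 0.3452] size [0.338 0.124] ang 75.5 mean [0.2647 0.3626]
[325.3 187.7] 3338 ctr [0.501  0.3735] size [0.04  0.072] ang 1.7 mean [0.5007 0.3747]
[606.6 247.6] 5312 ctr [0.7683 0.3144] size [0.038 0.21 ] ang 0.1 mean [0.7641 0.3262]
clk 43.5 shift [ 0.06 -0.    2.45] rot [ 0.     0.    -0.001] w 0.0596 gf 0.0
```

Emit:
servo_tool(
  increments=[
    {"x":0.06,"y":0,"z":0.4,"rx":0,"ry":0,"rz":0},
    {"x":0,"y":0,"z":0.6,"rx":0,"ry":0,"rz":0},
    {"x":0,"y":0,"z":0.6,"rx":0,"ry":0,"rz":0},
    {"x":0,"y":0,"z":0.45,"rx":0,"ry":0,"rz":0},
    {"x":0,"y":0,"z":0.25,"rx":0,"ry":0,"rz":0},
    {"x":0,"y":0,"z":0.1,"rx":0,"ry":0,"rz":0},
    {"x":0,"y":0,"z":0.05,"rx":0,"ry":0,"rz":0},
    {"x":0,"y":0,"z":0,"rx":0,"ry":0,"rz":0},
    {"x":0,"y":0,"z":0,"rx":0,"ry":0,"rz":0},
  ],
)

```text
clock: 44.6
tcp_pos: [0.4998, 0.3716, 0.0914]
tool_rot: [0.691, 0.722, 0.0, 0.0]
ft_force: [0.6, -0.2, 0.2]
gripper_width: 0.0596
grasp_force: 0.0
```

Emit:
servo_tool(
  increments=[
    {"x":0,"y":0,"z":0,"rx":0,"ry":0,"rz":0},
    {"x":0,"y":0,"z":0,"rx":0,"ry":0,"rz":0},
    {"x":0,"y":0,"z":0,"rx":0,"ry":0,"rz":0},
    {"x":0,"y":0,"z":0,"rx":0,"ry":0,"rz":0},
  ],
  grip=1,
)

```text
clock: 45.1
tcp_pos: [0.5001, 0.3718, 0.0915]
tool_rot: [0.691, 0.722, 0.001, 0.0]
ft_force: [-0.8, 0.6, 6.0]
gripper_width: 0.0389
grasp_force: 61.4
```

Emit:
servo_tool(
  increments=[
    {"x":0,"y":0,"z":-0.1,"rx":0,"ry":0,"rz":0},
    {"x":0,"y":0,"z":-0.2,"rx":0,"ry":0,"rz":0},
    {"x":0,"y":0,"z":-0.5,"rx":0,"ry":0,"rz":0},
    {"x":0,"y":0,"z":-0.8,"rx":0,"ry":0,"rz":0},
    {"x":0,"y":0,"z":-0.8,"rx":0,"ry":0,"rz":0},
    {"x":0,"y":0,"z":-0.5,"rx":0,"ry":0,"rz":0},
    {"x":0,"y":0,"z":0,"rx":0,"ry":0,"rz":0},
  ],
)

```text
clock: 45.98
tcp_pos: [0.5, 0.3722, 0.238]
tool_rot: [0.691, 0.723, 0.002, 0.0]
ft_force: [-0.5, -0.1, -3.0]
gripper_width: 0.0387
grasp_force: 60.8
```

```bash
python3 -c "
from h import *
go(.676,-.15,.24,92.5)"
```

```text
clk 46.0 shift [-10.59   3.06  -0.05] rot [ 0.001 -0.001  0.   ] w 0.0387 gf 60.8
```

Emit:
servo_tool(
  increments=[
    {"x":-0.6,"y":0.18,"z":0,"rx":0,"ry":0,"rz":0},
    {"x":-0.9,"y":0.26,"z":0,"rx":0,"ry":0,"rz":0},
    {"x":-0.9,"y":0.26,"z":0,"rx":0,"ry":0,"rz":0},
    {"x":-0.9,"y":0.26,"z":0,"rx":0,"ry":0,"rz":0},
    {"x":-0.9,"y":0.26,"z":0,"rx":0,"ry":0,"rz":0},
    {"x":-0.9,"y":0.26,"z":0,"rx":0,"ry":0,"rz":0},
    {"x":-0.9,"y":0.26,"z":0,"rx":0,"ry":0,"rz":0},
    {"x":-0.9,"y":0.26,"z":0,"rx":0,"ry":0,"rz":0},
    {"x":-0.9,"y":0.26,"z":0,"rx":0,"ry":0,"rz":0},
    {"x":-0.9,"y":0.26,"z":0,"rx":0,"ry":0,"rz":0},
  ],
)

```text
clock: 47.22
tcp_pos: [0.6443, -0.0592, 0.2342]
tool_rot: [0.691, 0.723, -0.001, -0.001]
ft_force: [0.6, 0.4, -2.6]
gripper_width: 0.0387
grasp_force: 60.7
```

Emit:
servo_tool(
  increments=[
    {"x":-0.9,"y":0.26,"z":0,"rx":0,"ry":0,"rz":0},
    {"x":-0.6,"y":0.2,"z":0,"rx":0,"ry":0,"rz":0},
    {"x":-0.39,"y":0.08,"z":0,"rx":0,"ry":0,"rz":0.014},
    {"x":0,"y":0,"z":0.4,"rx":0,"ry":0,"rz":0},
    {"x":0,"y":0,"z":0.6,"rx":0,"ry":0,"rz":0},
    {"x":0,"y":0,"z":0.6,"rx":0,"ry":0,"rz":0},
    {"x":0,"y":0,"z":0.3,"rx":0,"ry":0,"rz":0},
    {"x":0,"y":0,"z":0,"rx":0,"ry":0,"rz":0},
    {"x":0,"y":0,"z":0,"rx":0,"ry":0,"rz":0},
  ],
)

```text
clock: 48.35
tcp_pos: [0.6763, -0.1504, 0.142]
tool_rot: [0.701, 0.713, 0.001, 0.001]
ft_force: [-0.2, -0.1, -1.2]
gripper_width: 0.0386
grasp_force: 60.7
```

```bash
python3 -c "
from h import *
go(.676,-.15,.104,91)"
```

```text
clk 48.4 shift [ 0.01 -0.01  0.76] rot [ 0.001  0.    -0.001] w 0.0386 gf 60.7
```

Emit:
servo_tool(
  increments=[
    {"x":0,"y":0,"z":0.3,"rx":0,"ry":0,"rz":0},
    {"x":0,"y":0,"z":0.25,"rx":0,"ry":0,"rz":0},
    {"x":0,"y":0,"z":0.15,"rx":0,"ry":0,"rz":0},
    {"x":0,"y":0,"z":0.06,"rx":0,"ry":0,"rz":0},
    {"x":0,"y":0,"z":0,"rx":0,"ry":0,"rz":0},
    {"x":0,"y":0,"z":0,"rx":0,"ry":0,"rz":0},
  ],
)

```text
clock: 49.1
tcp_pos: [0.676, -0.1509, 0.1033]
tool_rot: [0.701, 0.713, 0.0, 0.0]
ft_force: [-0.3, -0.2, -1.6]
gripper_width: 0.039
grasp_force: 60.7
```

Emit:
servo_tool(
  increments=[
    {"x":0,"y":0,"z":0,"rx":0,"ry":0,"rz":0},
    {"x":0,"y":0,"z":0,"rx":0,"ry":0,"rz":0},
    {"x":0,"y":0,"z":0,"rx":0,"ry":0,"rz":0},
  ],
  grip=-0.3,
)

```text
clock: 49.48
tcp_pos: [0.6759, -0.1509, 0.1031]
tool_rot: [0.701, 0.713, 0.0, 0.0]
ft_force: [-0.1, 0.9, -0.4]
gripper_width: 0.0555
grasp_force: 0.0
```

Emit:
servo_tool(
  increments=[
    {"x":0,"y":0,"z":-0.4,"rx":0,"ry":0,"rz":0},
    {"x":0,"y":0,"z":-0.7,"rx":0,"ry":0,"rz":0},
    {"x":0,"y":0,"z":-0.9,"rx":0,"ry":0,"rz":0},
    {"x":0,"y":0,"z":-0.8,"rx":0,"ry":0,"rz":0},
    {"x":0,"y":0,"z":0,"rx":0,"ry":0,"rz":0},
  ],
)

```text
clock: 50.1
tcp_pos: [0.6775, -0.1506, 0.2486]
tool_rot: [0.701, 0.713, 0.002, 0.003]
ft_force: [0.3, -0.5, -0.8]
gripper_width: 0.0557
grasp_force: 0.0
```

Emit:
servo_tool(
  increments=[
    {"x":-0.5,"y":-0.5,"z":-0.3,"rx":0,"ry":0,"rz":0},
    {"x":-0.6,"y":-0.6,"z":-0.3,"rx":0,"ry":0,"rz":0},
    {"x":-0.6,"y":-0.6,"z":0,"rx":0,"ry":0,"rz":0},
    {"x":-0.6,"y":-0.6,"z":0,"rx":0,"ry":0,"rz":0},
    {"x":-0.6,"y":-0.6,"z":0,"rx":0,"ry":0,"rz":0},
    {"x":-0.6,"y":-0.6,"z":0,"rx":0,"ry":0,"rz":0},
    {"x":-0.5,"y":-0.5,"z":0,"rx":0,"ry":0,"rz":0},
    {"x":0,"y":0,"z":0,"rx":0,"ry":0,"rz":0},
    {"x":0,"y":0,"z":0,"rx":0,"ry":0,"rz":0},
    {"x":0,"y":0,"z":0,"rx":0,"ry":0,"rz":0},
  ],
)

```text
clock: 51.35
tcp_pos: [0.4799, -0.3528, 0.2729]
tool_rot: [0.701, 0.713, 0.0, -0.0]
ft_force: [0.6, 0.6, -0.2]
gripper_width: 0.0554
grasp_force: 0.0
```

Emit:
servo_tool(
  increments=[
    {"x":0,"y":0,"z":0,"rx":0,"ry":0,"rz":0},
    {"x":0,"y":0,"z":0,"rx":0,"ry":0,"rz":0},
    {"x":0,"y":0,"z":0,"rx":0,"ry":0,"rz":0},
    {"x":0,"y":0,"z":0,"rx":0,"ry":0,"rz":0},
    {"x":0,"y":0,"z":0,"rx":0,"ry":0,"rz":0},
    {"x":0,"y":0,"z":0,"rx":0,"ry":0,"rz":0},
    {"x":0,"y":0,"z":0,"rx":0,"ry":0,"rz":0},
    {"x":0,"y":0,"z":0,"rx":0,"ry":0,"rz":0},
    {"x":0,"y":0,"z":0,"rx":0,"ry":0,"rz":0},
    {"x":0,"y":0,"z":0,"rx":0,"ry":0,"rz":0},
  ],
)

```text
clock: 52.6
tcp_pos: [0.479, -0.354, 0.2728]
tool_rot: [0.701, 0.713, -0.0, 0.0]
ft_force: [-0.4, -1.4, 0.1]
gripper_width: 0.0556
grasp_force: 0.0
```

```bash
python3 -c "
from h import *
c=cam('scene');t=cam('top')
cv2.imwrite('pics/f.png',np.vstack([cv2.resize(c['frame'][110:290,200:450],(750,300*540//300*0+330)),cv2.resize(t['frame'][140:270,170:460],(750,270*0+265))]))
c2=cam('wrist')"
```

```text
(no output)
```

View pics/f.png

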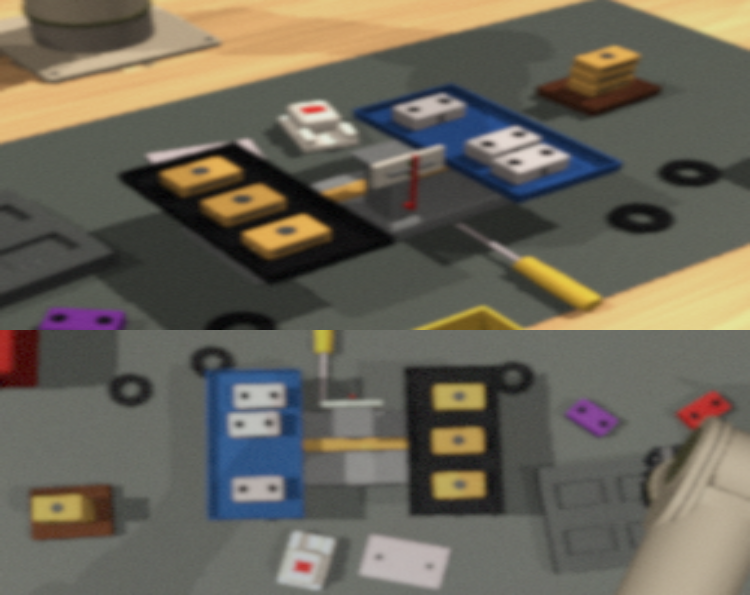

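Top half: three weights in the black pan, needle at (412,180) near vertical. One casting has shifted inside the blue pan but still lies flat in it. The pile keeps three weights. Next I'll check numerically that the beam is level.

```bash
python3 - <<'E'
from h import *
from itertools import product
C=[cam('top'),cam('scene')]
def cents(c,kind,z,reg):
    h=cv2.cvtColor(c["frame"],cv2.COLOR_BGR2HSV).astype(int)
    m=(abs(h[...,0]-20)<9)&(h[...,1]>70)&(h[...,2]>110) if kind=="b" else (h[...,1]<60)&(h[...,2]>135)
    n,l,st,ce=cv2.connectedComponentsWithStats(m.astype(np.uint8))
    return [(ce[i],st[i,4]) for i in range(1,n) if 60<st[i,4]<900 and np.all(abs(w(c,ce[i],z)[0,:2]-reg)<(.12,.05))]
for kind,z,reg in(("b",.103,(.6,-.15)),("w",.107,(.6,.108))):
    A,B=[cents(c,kind,z,np.array(reg)) for c in C]
    for a,b in product(A,B):
        P=[c["camera_matrix"]@np.c_[c["R"],c["t"]] for c in C]
        u=[cv2.undistortPoints(np.float64([[p[0]]]),c["camera_matrix"],np.array([c["k1"],0,0,0.]),P=c["camera_matrix"])[0,0] for p,c in zip((a,b),C)]
        X=cv2.triangulatePoints(P[0],P[1],u[0],u[1])[:,0];X=X[:3]/X[3]
        e=np.abs(px(C[0],X)[0]-a[0]).max()
        if e<2: print(kind,a[1],b[1],X.round(4),"err",e.round(2))
c=C[1];f=c["frame"].astype(int);m=(f[...,2]>90)&(f[...,1]<60)&(f[...,0]<60);m[:150]=0;m[190:]=0;m[:,320:]=m[:,320:];m[:,:320]=0;m[:,360:]=0
p=np.argwhere(m)[:,::-1];print("needle",len(p),p.min(0),p.max(0))
q=np.polyfit(p[:,1],p[:,0],1);print("needle slope du/dv",q[0])
for th in(-.12,-.06,0,.06,.12):
    a=px(c,[[.62,-.02+.05*np.sin(-th)*s,.1+.05*np.cos(th)*s] for s in(-1,1)]);d=a[1]-a[0];print(th,(d[0]/d[1]).round(3))
E
```

```text
b 245 338 [ 0.6756 -0.1569  0.0997] err 0.08
b 245 282 [ 0.6011 -0.1525  0.0994] err 0.0
b 258 266 [ 0.5285 -0.1518  0.1006] err 0.08
w 220 429 [0.675  0.0997 0.1217] err 1.16
w 214 429 [0.64   0.1192 0.0862] err 1.28
w 207 151 [0.5266 0.1067 0.105 ] err 0.05Traceback (most recent call last):
  File "<stdin>", line 18, in <module>
    return umr_minimum(a, axis, None, out, keepdims, initial, where)
ValueError: zero-size array to reduction operation minimum which has no identity
```

Weight tops sit at about 100 mm and casting tops at about 105 mm (level would be 103 and 107), so the beam is level. The arm is clear.

```bash
python3 -c "
from workcell import arm
print(arm.close_job())"
```

```text
the job is handed in; nothing more can be done
None
```

I put all three castings in the blue pan first, then loaded three brass weights into the black pan. The beam measured level to within about 2 mm, the other three weights are still on their pile, and I handed the job in at about 53 s. One casting was found shifted inside the pan but still flat.

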